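# Lock the enclosure's quarter-turn latch with the slot key

## Task

Lock the cover of the grey enclosure: take the slot key out of its wooden holder, seat its blade in the slotted quarter-turn latch on the cover and turn the latch clockwise until it comes against its stop, gently, without forcing either. Then put the key back in its holder, standing upright with its collar down on the wood. Turn the latch only with the key, keep the hand off the enclosure, and leave the other things on the bench where they are.

Things in the scene. Friction and masses are not known exactly. Their poses are not given: they have to be found in the camera images.
- slot_key: loose steel key, 75 mm tall, 90 g, blade down in the holder. Origin: centre of the blade's tip; z runs up. Blade 18 mm wide (x) by 3 mm thick (y), z = 0 to 24 mm; round collar, 30 mm across, z = 24 to 28; flat grip 30 mm wide (x) by 10 mm thick (y), z = 28 to 75: pinch it across its thickness.
- key_tip (a point): centre of the key blade's tip; same point and axes as slot_key
- holder: fixed wooden block 85 (x) x 60 (y) x 40 mm high; origin at the centre of its underside. A slot 22 mm (along x) by 7.5 mm (along y), rims chamfered 2 mm, goes down through its middle. The parked key's x lies along the holder's x (either way round), its collar on the wood, its tip 16 mm above the holder's underside.
- enclosure: fixed grey enclosure 150 (x) x 110 (y) x 60 mm high with an aluminium cover on top; origin at the centre of its underside. On the cover, towards its -x end, the latch: a steel disc 50 mm across, flat top 8 mm above the cover, with a slot right across it through its axis, 4.4 mm wide, 6 mm deep. More than 40 N from the key (pressing, or summed over the slot flanks: about 0.25 N m) is too much.
- latch_hole (a point): middle of the elongated hole the latch floats in, at the height of the cover's top (axes as the enclosure's). The latch's axis stands anywhere within 10 mm either side of it along y (exact along x), held by about 12 N of friction; its place is not measured: find the slot by feel or sight. The disc is sprung: it yields down up to 4 mm, from about 3 N to 7 N.
- latch (a joint): angle of the latch, rad: at 0 its slot lies along the enclosure's x; it grows clockwise seen from above. It starts unlocked, 0 to 0.3; the stop (locked) is at 1.45; above 1.3 counts as locked. It turns stiffly (about 0.06 N m) and stays where it is left.
- glue_bottle: white glue bottle with a pointed cap, 59x57x175 mm; bystander; origin at the centre of its underside
- block_1: pale wooden block, 45x70x28 mm; bystander; origin at the centre of its underside
- sanding_block: cork sanding block, 66x112x31 mm; bystander; origin at the centre of its underside
- masking_tape: roll of masking tape lying flat, 99 mm across, 24 mm high; bystander; origin at the centre of its underside
Things that resemble listed ones, but are neither listed nor needed, are in the scene too. Of the things that look like the slot_key, the smallest one is meant.

How it is judged:
By the outcome, as a careful person would: the job done as asked, in the order asked, and still so for the second after the job is handed in, with the robot touching nothing.
It also fails if it takes over 61 s, if anything falls off the work surface, if the arm or the gripper's body presses on something with over 40 N, if the wrist force passes 120 N, or if a joint passes its speed limit or range.

## Robot

A 7-joint arm with a two-finger parallel gripper is mounted at the origin on a cart in front of the work surface, level with it; the furniture and walls round the work are solid. World frame = base frame: x ahead of the robot, y to its left, z up, the work surface at z = 0. Lengths are in m, angles in rad, forces in N, time in s.
With the tool pointing down it reaches from about 0.35 to 0.9 m from the base axis. Payload 8.1 kg.
Tool frame: the origin (TCP) lies on the centre line of the jaws, within the pads' length; the fingertips stand 22 mm ahead of it and the grasp point (between the pads) lies 3 mm ahead of it (arm.finger_overhang is the distance from the TCP to the fingertips, in m); z points along the fingers, y is the direction in which the jaws open and shut (so a half turn about z gives the same grasp; the last joint's range is limited). The gripper opens to 92 mm and grips with 3 to 60 N. Pads are 19 mm wide; open, the fingers measure 130 mm over their backs; the gripper's body (75 mm by 190 mm) begins 47 mm behind the grasp point.
Start: joints at [1.067, 0.434, 0.025, 1.573, -0.012, 1.134, -0.075], TCP at [0.244, -0.575, 0.249] pointing down, gripper open.
Joint ranges: [-2.62, 2.62], [-0.44, 2.09], [-1.27, 1.32], [0.08, 2.57], [-1.32, 4.46], [0.12, 2], [-2.74, 2.74]. Speed limits (rad/s): [2.22, 2.22, 3.01, 3.01, 3.14, 3.14, 3.14].

## Interface

Orientations are given as a rotation vector (axis times angle).
In Python, from cell import arm gives the robot as it stands. The module is installed in compiled form; this text tells all that it offers.
- The arm moves only by the tool step_arm, never from a script. Its argument "plan" is a list of rows, each an object of numbers: "wx", "wy", "wz": the turn, a rotation vector about the tool's x, y, z in units of 6 degrees (1.0 is 6 degrees); "tx", "ty", "tz": the shift along the tool's x, y, z in cm; "hand": the opening, from 0 (shut) to 1 (fully open). A call has exactly 10 rows; each row shifts and turns the commanded pose from where the row before left it, along the tool's axes as they then stand; what a row does not reach is not made up. A row lasts 1/12 s, in which the tool goes at most 41.7 mm and 7.16 degrees, less where a joint would pass 70% of its speed; a pose out of reach is approached as far as the arm can. A call is refused whole if a number of a shift passes 4.17 or a number of a turn 1, either way. A call with a gripper value outside its range is refused whole. The fingers move at their own pace and stop on an object; "force" is the grip in N (left out, the last holds). Time passes only in rows, so rows that do not move let the fingers close, or fill a call up. It gives the time, the measured TCP pose, the force and the opening at its end, in the units of the state.
- arm.observe(): the state, without advancing time (a new reading comes with each control period).
- arm.get_image(name): name is "side" or "top" or "wrist"; returns (picture, depth): 480x640x3 uint8, red, green, blue; 480x640 float32, m along the optical axis (not along the pixel's ray), 0 where there is no reading.
- arm.calibration(name): a dict with "mtx" (3x3 intrinsics, pixels), "R" (3x3) and "t" (3): a world point X has camera coordinates R X + t. Camera axes: x right, y down, z forward; pixel columns grow to the right and rows downward; lengths in m; the calibration is good to about 2 mm. A picture is of the moment at which its call begins: read the wrist's pose just before it. calibration takes no time and is no camera call; for the wrist camera it gives the pose at the moment of the call.
- arm.sign_off(): hands the job in, once; it reports no verdict.
The state is a dict: "clock": time; "joints": joint angles; "dq": joint speeds; "joint_efforts": joint torques, N m; "position": TCP position; "ee_rot": TCP orientation; "force": force on the tool from outside, world axes, zero at the start; "ft_torque": the same for the moment, N m; "width": opening from 0.0 (shut) to 1.0 (fully open).
Only numpy, scipy, OpenCV 4.12 (cv2) and the standard library are available. Lean on these libraries where they do the work, as an engineer would, in place of code of your own. Each camera call takes 0.05 s, during which the arm holds its last target.

## Working session

There is one attempt and no reset: what is moved stays moved. The work goes in short steps, Python scripts to look and compute and a tool call to move; the robot and the scene stay as the last step left them, time stands still between calls to the robot, and variables do not carry over. Pictures are saved under pics/ and viewed, and the job is handed in when it is done.

Besides the shell and the picture viewer there is one more tool, called after "Emit:" by a JSON object that holds its "op" and its "data", one argument or row to a line. step_arm: Moves the arm, as the interface text tells. Its arguments: {"type":"object","properties":{"plan":{"type":"array"},"force":{"type":"number"}},"required":["plan"]}

```bash
mkdir -p pics; ls; python3 - <<'E'
from cell import arm
import cv2,numpy as np
s=arm.observe()
for k,v in s.items(): print(k,np.round(v,4))
for n in("side","top","wrist"):
    im,d=arm.get_image(n); cv2.imwrite(f"pics/{n}0.png",im[:,:,::-1]); np.savez(f"pics/{n}0.npz",im=im,d=d,**arm.calibration(n))
    c=arm.calibration(n); print(n,np.round(c["mtx"],1).tolist(),np.round(c["R"],3).tolist(),np.round(c["t"],3))
E
```

```text
pics
clock 0.0
joints [ 1.0674  0.4352  0.025   1.5741 -0.0115  1.134  -0.0751]
dq [-0.0005 -0.0015  0.0011  0.0007 -0.0002  0.0003 -0.0005]
joint_efforts [-0.00000e+00 -6.67846e+01  9.84200e-01 -3.14465e+01 -6.08000e-02
  4.29000e-02  1.00000e-04]
position [ 0.2436 -0.5751  0.2479]
ee_rot [-3.0773e+00 -6.2490e-01  8.0000e-04]
force [-0.7408 -0.4283  0.3904]
ft_torque [-0.0228  0.0181  0.0148]
width 1.0003
side [[600.8, 0.0, 315.3], [0.0, 600.8, 237.7], [0.0, 0.0, 1.0]] [[-0.999, -0.051, 0.01], [-0.038, 0.571, -0.82], [0.036, -0.82, -0.572]] [0.551 0.105 1.265]
top [[466.0, 0.0, 323.1], [0.0, 466.0, 230.8], [0.0, 0.0, 1.0]] [[0.025, -1.0, 0.015], [-0.983, -0.027, -0.183], [0.183, -0.01, -0.983]] [-0.032  0.535  0.932]
wrist [[346.8, 0.0, 322.4], [0.0, 346.8, 239.4], [0.0, 0.0, 1.0]] [[0.391, -0.92, -0.001], [-0.887, -0.377, 0.265], [-0.245, -0.103, -0.964]] [-0.623 -0.034  0.39 ]
```

View pics/side0.png

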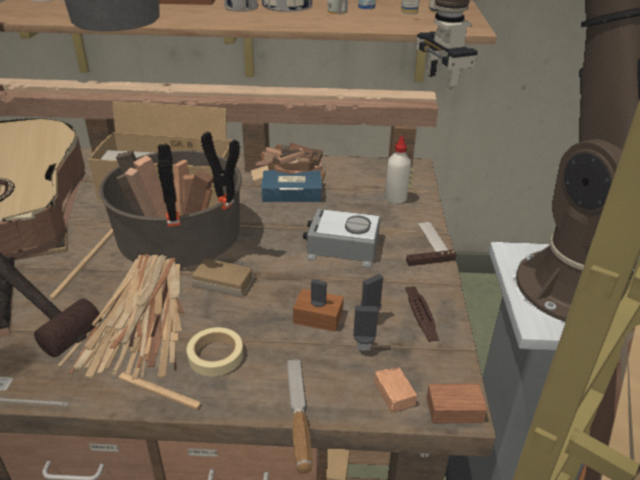

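View pics/top0.png

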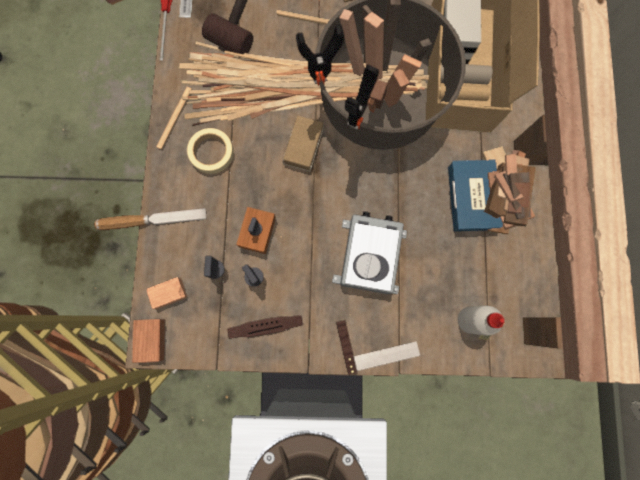

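View pics/wrist0.png

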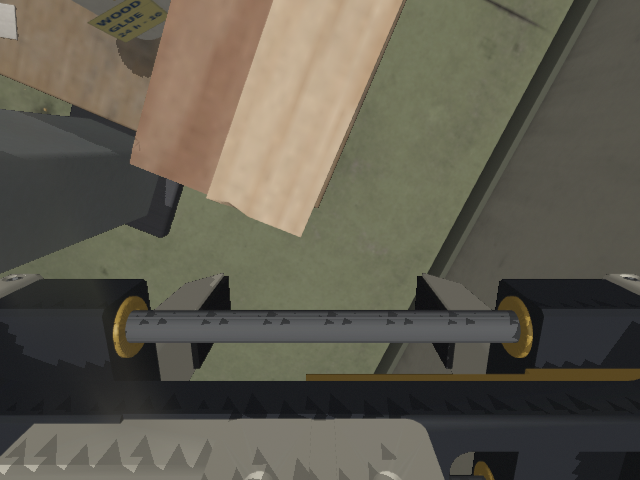

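Top view: holder with key at (256,230), two larger look-alikes at (212,267) and (253,276), enclosure with the latch disc at (369,266). Side view: holder at (318,308), latch at (357,224). Next I'll measure these.

```bash
cat > h.py <<'E'
import numpy as np,cv2
def load(n):
    z=np.load(f"pics/{n}.npz"); return z["im"],z["d"],z["mtx"],z["R"],z["t"]
def cloud(n):
    im,d,K,R,t=load(n)
    v,u=np.mgrid[:480,:640]
    c=np.stack([(u-K[0,2])/K[0,0]*d,(v-K[1,2])/K[1,1]*d,d],-1)
    return im,(c-t)@R,d
def ray(n,uv,z):
    im,d,K,R,t=load(n)
    uv=np.atleast_2d(np.asarray(uv,float))
    r=np.c_[(uv[:,0]-K[0,2])/K[0,0],(uv[:,1]-K[1,2])/K[1,1],np.ones(len(uv))]@R
    o=-R.T@t
    return o+r*((z-o[2])/r[:,2])[:,None]
def proj(n,X):
    im,d,K,R,t=load(n); c=np.atleast_2d(X)@R.T+t
    return np.c_[c[:,0]/c[:,2]*K[0,0]+K[0,2],c[:,1]/c[:,2]*K[1,1]+K[1,2]]
E
python3 - <<'E'
from h import *
im,P,d=cloud("top0")
def rect(m,name):
    m=m.astype(np.uint8); n,l,st,_=cv2.connectedComponentsWithStats(m)
    i=1+np.argmax(st[1:,4]); q=P[l==i]
    r=cv2.minAreaRect((q[:,:2]*1000).astype(np.float32)); print(name,st[i],r,"z",np.median(q[:,2]),'mean',q.mean(0))
v,u=np.mgrid[:480,:640]
def box(a,b,c,e): return (u>a)&(u<b)&(v>c)&(v<e)
Z=P[...,2]
rect(box(225,285,200,258)&(abs(Z-.040)<.006),"holder")
rect(box(235,275,210,258)&(Z>.06),"key")
rect(box(330,415,205,310)&(Z>.052)&(Z<.0635),"cover")
rect(box(330,415,205,310)&(Z>.0645)&(Z<.075),"latch")
for c in [(212,267),(253,276)]:
    rect(box(c[0]-20,c[0]+20,c[1]-20,c[1]+20)&(Z>.02),"big")
for (n,a) in (("top0",(200,200,420,300)),("side0",(280,195,400,365))):
    I=load(n)[0][a[1]:a[3],a[0]:a[2],::-1]; f=min(800/I.shape[1],600/I.shape[0]); cv2.imwrite(f"pics/z_{n}.png",cv2.resize(I,None,fx=f,fy=f,interpolation=cv2.INTER_CUBIC))
E
```

```text
holder [237 207  38  45 999] ((539.4728393554688, 126.44273376464844), (60.774654388427734, 85.8374252319336), 77.11299896240234) z 0.04030192878547987 mean [0.53775174 0.12545441 0.04037333]
key [248 217  11  17 117] ((449.34228515625, 68.28644561767578), (238.9815216064453, 26.363834381103516), 32.88230514526367) z 0.0895858874468165 mean [0.53594353 0.1239593  0.09276308]
cover [ 342  214   62   79 3174] ((492.2844543457031, -122.0212631225586), (109.98863220214844, 150.0105438232422), 81.41202545166016) z 0.05959287191215424 mean [ 0.49396305 -0.12279678  0.05911054]
latch [366 254  15  24 209] ((460.7704772949219, -123.94109344482422), (23.29681968688965, 48.607418060302734), 75.87349700927734) z 0.06831064260621507 mean [ 0.46092897 -0.12238127  0.06835961]
big [204 255  21  24 381] ((398.7497863769531, 111.19091033935547), (249.33154296875, 39.89070129394531), 61.191436767578125) z 0.0813067156612096 mean [0.44998751 0.20057788 0.08169702]
big [242 264  22  22 335] ((437.9620056152344, 124.3661880493164), (38.716041564941406, 38.094757080078125), 1.998691439628601) z 0.07377073912962623 mean [0.43748697 0.12226471 0.07042356]
```

View pics/z_top0.png

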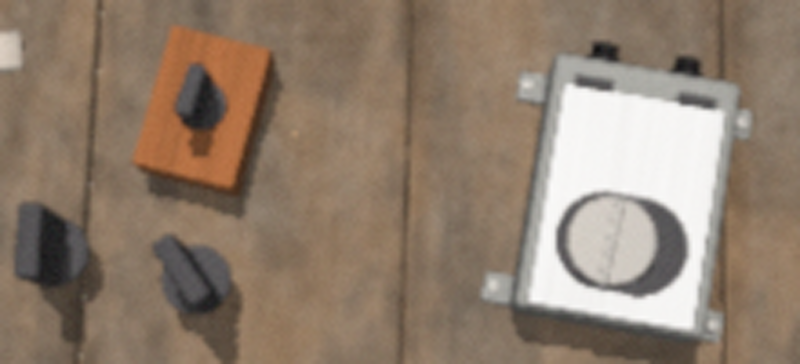

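View pics/z_side0.png

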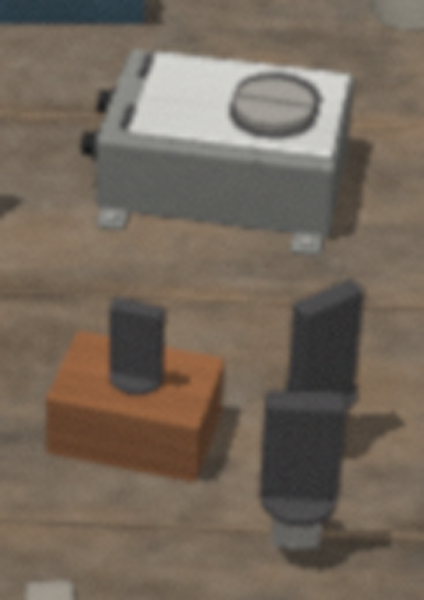

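```bash
python3 - <<'E'
from h import *
im,P,d=cloud("top0")
for uv in [(545,250),(575,300),(600,300),(480,318),(495,320),(560,370),(470,195),(500,190),(540,120),(395,50)]:
    print("top",uv,np.round(P[uv[1],uv[0]],3))
im,P,d=cloud("side0")
for uv in [(400,110),(430,115),(430,95),(397,180),(401,145),(290,185),(450,25)]:
    print("side",uv,np.round(P[uv[1],uv[0]],3))
# cell stats from both clouds: max height in grid
for n in("top0","side0"):
    im,P,d=cloud(n)
    m=d>0
    for y0 in np.arange(-.65,.3,.1):
        row=[]
        for x0 in np.arange(.1,.9,.1):
            k=m&(abs(P[...,0]-x0-.05)<.05)&(abs(P[...,1]-y0-.05)<.05); row.append(round(float(np.percentile(P[k][:,2],99)),2) if k.sum()>5 else None)
        print(n,round(y0,2),row)
E
```

```text
top (545, 250) [ 0.516 -0.511 -0.001]
top (575, 300) [ 0.397 -0.458  0.2  ]
top (600, 300) [ 0.398 -0.502  0.2  ]
top (480, 318) [ 0.363 -0.319  0.12 ]
top (495, 320) [ 0.36  -0.331  0.162]
top (560, 370) [ 0.26  -0.525  0.002]
top (470, 195) [ 0.626 -0.334  0.04 ]
top (500, 190) [ 0.63  -0.388  0.07 ]
top (540, 120) [ 0.762 -0.452  0.132]
top (395, 50) [ 0.987 -0.179  0.005]
side (400, 110) [ 0.359 -0.459  0.192]
side (430, 115) [ 0.281 -0.458  0.181]
side (430, 95) [ 0.276 -0.532  0.206]
side (397, 180) [ 0.365 -0.307  0.072]
side (401, 145) [ 0.362 -0.327  0.158]
side (290, 185) [ 0.632 -0.317  0.041]
side (450, 25) [ 0.251 -0.516  0.393]
top0 -0.65 [-0.79, 0.21, 0.21, 0.21, 0.21, 0.21, 0.21, 0.21]
top0 -0.55 [-0.79, 0.3, 0.21, 0.21, 0.21, 0.21, 0.21, 0.21]
top0 -0.45 [-0.79, 0.0, 0.14, 0.0, 0.09, 0.1, 0.12, 0.2]
top0 -0.35 [-0.79, 0.0, 0.17, 0.0, 0.04, 0.04, 0.14, 0.14]
top0 -0.25 [0.0, 0.01, 0.0, 0.06, 0.06, 0.0, 0.14, 0.17]
top0 -0.15 [0.01, 0.02, 0.02, 0.07, 0.06, 0.0, 0.28, 0.18]
top0 -0.05 [0.02, 0.0, 0.01, 0.01, 0.0, 0.03, 0.14, 0.29]
top0 0.05 [0.01, 0.0, 0.01, 0.1, 0.09, 0.03, 0.03, 0.05]
top0 0.15 [0.0, 0.0, 0.01, 0.1, 0.04, 0.03, 0.03, 0.05]
top0 0.25 [-0.79, 0.04, 0.04, 0.03, 0.01, 0.03, 0.03, 0.05]
side0 -0.65 [None, 0.44, 0.34, 0.21, 0.21, 0.21, 0.21, 0.21]
side0 -0.55 [0.39, 0.44, 0.21, 0.21, 0.21, 0.21, 0.21, 0.21]
side0 -0.45 [None, 0.01, 0.18, 0.16, 0.18, 0.19, 0.2, 0.2]
side0 -0.35 [None, 0.0, 0.17, 0.01, 0.04, 0.04, 0.14, 0.14]
side0 -0.25 [0.0, 0.01, 0.01, 0.06, 0.06, 0.0, 0.14, 0.17]
side0 -0.15 [0.01, 0.02, 0.02, 0.07, 0.06, 0.0, 0.28, 0.18]
side0 -0.05 [0.02, 0.0, 0.01, 0.01, 0.0, 0.03, 0.27, 0.28]
side0 0.05 [0.01, 0.0, 0.01, 0.1, 0.09, 0.03, 0.03, 0.05]
side0 0.15 [0.0, 0.0, 0.01, 0.1, 0.04, 0.03, 0.03, 0.05]
side0 0.25 [None, 0.04, 0.04, 0.03, 0.01, 0.03, 0.03, 0.05]
```

```bash
cat > plan.py <<'E'
import numpy as np, json
from scipy.spatial.transform import Rotation as Ro
def down(yaw): # tool x at world yaw (deg), z down
    return Ro.from_euler('z',yaw,degrees=True)*Ro.from_euler('x',180,degrees=True)
def plan(p0,r0,p1,r1,n,hand=None):
    """n rows straight line p0->p1 with turn r0->r1 (short way or as given), rounded"""
    rows=[];p=np.array(p0,float);r=r0
    for i in range(n):
        tg=p0+(np.array(p1)-p0)*(i+1)/n
        rem=(r.inv()*r1).as_rotvec(degrees=True)/(n-i)
        w=np.clip(np.round(rem/6,2),-1,1)
        t=np.round(r.inv().apply(tg-p)*100,2)
        p=p+r.apply(t/100); r=r*Ro.from_rotvec(w*6,degrees=True)
        d=dict(tx=t[0],ty=t[1],tz=t[2],wx=w[0],wy=w[1],wz=w[2])
        d={k:float(v) for k,v in d.items() if v!=0}
        rows.append(d)
    return rows,p,r
def show(rows):
    for i in range(0,len(rows),10): print(json.dumps(rows[i:i+10]))
def cur(s): return np.array(s["position"]),Ro.from_rotvec(s["ee_rot"])
def yaw(r): return np.degrees(np.arctan2(*r.apply([1,0,0])[[1,0]]))
E
python3 - <<'E'
from plan import *
from cell import arm
p,r=cur(arm.observe()); print(yaw(r))
a,p1,r1=plan(p,r,p+[0,0,.1],r,4)
m=down(95.)
b,p2,r2=plan(p1,r1,np.array([.35,-.34,.35]),m,13)
c,p3,r3=plan(p2,r2,np.array([.46,-.122,.25]),down(167.),13)
show(a+b+c); print(p3,yaw(r3))
E
```

```text
22.959746059917432
[{"tz": -2.5}, {"ty": -0.01, "tz": -2.5}, {"tz": -2.5}, {"tz": -2.5}, {"tx": 1.46, "ty": -1.35, "tz": -0.01, "wz": -0.92}, {"tx": 1.58, "ty": -1.2, "tz": -0.02, "wz": -0.92}, {"tx": 1.69, "ty": -1.04, "tz": -0.01, "wz": -0.92}, {"tx": 1.78, "ty": -0.87, "tz": -0.01, "wz": -0.92}, {"tx": 1.86, "ty": -0.7, "tz": -0.02, "wz": -0.93}, {"tx": 1.92, "ty": -0.52, "tz": -0.01, "wz": -0.92}]
[{"tx": 1.96, "ty": -0.33, "tz": -0.01, "wz": -0.93}, {"tx": 1.98, "ty": -0.14, "tz": -0.01, "wz": -0.92}, {"tx": 1.98, "ty": 0.06, "tz": -0.02, "wz": -0.93}, {"tx": 1.97, "ty": 0.24, "tz": -0.01, "wz": -0.92}, {"tx": 1.94, "ty": 0.44, "tz": -0.01, "wz": -0.93}, {"tx": 1.88, "ty": 0.62, "tz": -0.02, "wz": -0.92}, {"tx": 1.82, "ty": 0.8, "tz": -0.01, "wx": -0.01, "wy": -0.01, "wz": -0.93}, {"tx": 1.6, "ty": 0.99, "tz": 0.77, "wz": -0.92}, {"tx": 1.49, "ty": 1.14, "tz": 0.77, "wz": -0.92}, {"tx": 1.38, "ty": 1.27, "tz": 0.77, "wz": -0.92}]
[{"tx": 1.25, "ty": 1.41, "tz": 0.77, "wz": -0.92}, {"tx": 1.1, "ty": 1.51, "tz": 0.77, "wz": -0.92}, {"tx": 0.96, "ty": 1.62, "tz": 0.77, "wz": -0.92}, {"tx": 0.8, "ty": 1.7, "tz": 0.77, "wz": -0.93}, {"tx": 0.62, "ty": 1.77, "tz": 0.77, "wz": -0.92}, {"tx": 0.46, "ty": 1.82, "tz": 0.77, "wz": -0.93}, {"tx": 0.27, "ty": 1.86, "tz": 0.77, "wz": -0.92}, {"tx": 0.1, "ty": 1.88, "tz": 0.77, "wz": -0.93}, {"tx": -0.09, "ty": 1.87, "tz": 0.77, "wz": -0.92}, {"tx": -0.27, "ty": 1.86, "tz": 0.77, "wz": -0.93}]
[ 0.45998991 -0.12201438  0.24996998] 167.01972481499465
```

Emit:
{"op": "step_arm", "data": {
  "plan": [
    {"tz": -2.5},
    {"tz": -2.5},
    {"tz": -2.5},
    {"tz": -2.5},
    {"tx": 1.5,"ty": -1.35,"wz": -0.92},
    {"tx": 1.6,"ty": -1.2,"wz": -0.92},
    {"tx": 1.7,"ty": -1.0,"wz": -0.92},
    {"tx": 1.8,"ty": -0.9,"wz": -0.92},
    {"tx": 1.9,"ty": -0.7,"wz": -0.92},
    {"tx": 1.9,"ty": -0.5,"wz": -0.92}
  ]
}}

```text
invalid input at $.plan[0]: expected keys wx, wy, wz, tx, ty, tz, hand
```

Emit:
{"op": "step_arm", "data": {
  "plan": [
    {"tx": 2.0,"ty": -0.3,"wz": -0.92},
    {"tx": 2.0,"ty": -0.1,"wz": -0.92},
    {"tx": 2.0,"ty": 0.1,"wz": -0.92},
    {"tx": 2.0,"ty": 0.2,"wz": -0.92},
    {"tx": 1.9,"ty": 0.4,"wz": -0.92},
    {"tx": 1.9,"ty": 0.6,"wz": -0.92},
    {"tx": 1.8,"ty": 0.8,"wz": -0.92},
    {"tx": 1.6,"ty": 1.0,"tz": 0.77,"wz": -0.92},
    {"tx": 1.5,"ty": 1.1,"tz": 0.77,"wz": -0.92},
    {"tx": 1.4,"ty": 1.3,"tz": 0.77,"wz": -0.92}
  ]
}}

```text
invalid input at $.plan[0]: expected keys wx, wy, wz, tx, ty, tz, hand
```

Emit:
{"op": "step_arm", "data": {
  "plan": [
    {"tx": 1.25,"ty": 1.4,"tz": 0.77,"wz": -0.92},
    {"tx": 1.1,"ty": 1.5,"tz": 0.77,"wz": -0.92},
    {"tx": 1.0,"ty": 1.6,"tz": 0.77,"wz": -0.92},
    {"tx": 0.8,"ty": 1.7,"tz": 0.77,"wz": -0.92},
    {"tx": 0.6,"ty": 1.8,"tz": 0.77,"wz": -0.92},
    {"tx": 0.5,"ty": 1.8,"tz": 0.77,"wz": -0.92},
    {"tx": 0.3,"ty": 1.9,"tz": 0.77,"wz": -0.92},
    {"tx": 0.1,"ty": 1.9,"tz": 0.77,"wz": -0.92},
    {"tx": -0.1,"ty": 1.9,"tz": 0.77,"wz": -0.92},
    {"tx": -0.3,"ty": 1.9,"tz": 0.77,"wz": -0.92}
  ]
}}

```text
invalid input at $.plan[0]: expected keys wx, wy, wz, tx, ty, tz, hand
```

```bash
cat > snap.py <<'E'
from h import *; from plan import *; from cell import arm
def snap(cam,name):
    c=arm.calibration(cam); im,d=arm.get_image(cam); cv2.imwrite(f"pics/{name}.png",im[:,:,::-1]); np.savez(f"pics/{name}.npz",im=im,d=d,**c)
def st():
    s=arm.observe(); p,r=cur(s); print("t",round(s["clock"],2),"p",np.round(p,4),"yaw",round(yaw(r),2),"z",np.round(r.apply([0,0,1]),3),"F",np.round(s["force"],1),"T",np.round(s["ft_torque"],2),"w",round(s["width"],3),"j",np.round(s["joints"],2)); return p,r
E
python3 - <<'E'
from snap import *
st(); snap("wrist","w1"); st()
E
```

```text
t 0.15 p [ 0.2437 -0.5752  0.2481] yaw 22.96 z [-0.001  0.001 -1.   ] F [-0.3 -0.1  0.2] T [ 0.04 -0.   -0.04] w 0.996 j [ 1.07  0.44  0.02  1.57 -0.01  1.13 -0.08]
t 0.2 p [ 0.2437 -0.5753  0.2483] yaw 22.96 z [-0.     0.001 -1.   ] F [1.2 0.1 0.6] T [ 0.01 -0.03 -0.  ] w 1.0 j [ 1.07  0.43  0.02  1.57 -0.01  1.13 -0.08]
```

View pics/w1.png

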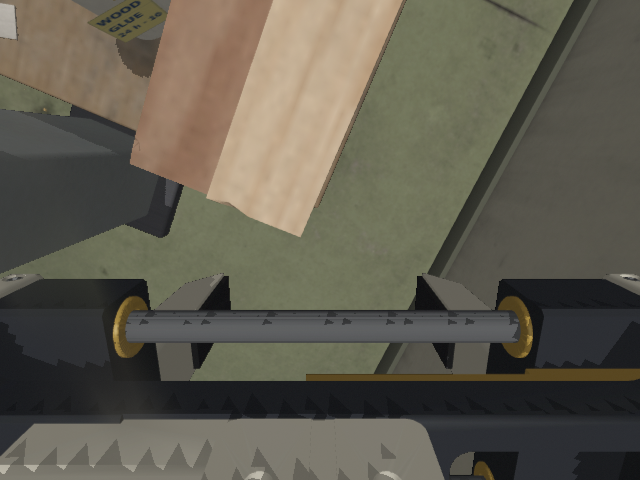

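The calls were refused because every row needs all keys; the picture is unchanged from the start. Resending with full rows.

Emit:
{"op": "step_arm", "data": {
  "plan": [
    {"wx": 0,"wy": 0,"wz": 0,"tx": 0,"ty": 0,"tz": -2.5,"hand": 1},
    {"wx": 0,"wy": 0,"wz": 0,"tx": 0,"ty": 0,"tz": -2.5,"hand": 1},
    {"wx": 0,"wy": 0,"wz": 0,"tx": 0,"ty": 0,"tz": -2.5,"hand": 1},
    {"wx": 0,"wy": 0,"wz": 0,"tx": 0,"ty": 0,"tz": -2.5,"hand": 1},
    {"wx": 0,"wy": 0,"wz": -0.92,"tx": 1.5,"ty": -1.35,"tz": 0,"hand": 1},
    {"wx": 0,"wy": 0,"wz": -0.92,"tx": 1.6,"ty": -1.2,"tz": 0,"hand": 1},
    {"wx": 0,"wy": 0,"wz": -0.92,"tx": 1.7,"ty": -1.0,"tz": 0,"hand": 1},
    {"wx": 0,"wy": 0,"wz": -0.92,"tx": 1.8,"ty": -0.9,"tz": 0,"hand": 1},
    {"wx": 0,"wy": 0,"wz": -0.92,"tx": 1.9,"ty": -0.7,"tz": 0,"hand": 1},
    {"wx": 0,"wy": 0,"wz": -0.92,"tx": 1.9,"ty": -0.5,"tz": 0,"hand": 1}
  ]
}}

```text
clock: 1.03
position: [0.2943, -0.4655, 0.3486]
ee_rot: [-2.769, -1.483, 0.0]
force: [0.4, -0.4, -0.2]
width: 1.001
```

Emit:
{"op": "step_arm", "data": {
  "plan": [
    {"wx": 0,"wy": 0,"wz": -0.92,"tx": 2.0,"ty": -0.3,"tz": 0,"hand": 1},
    {"wx": 0,"wy": 0,"wz": -0.92,"tx": 2.0,"ty": -0.1,"tz": 0,"hand": 1},
    {"wx": 0,"wy": 0,"wz": -0.92,"tx": 2.0,"ty": 0.1,"tz": 0,"hand": 1},
    {"wx": 0,"wy": 0,"wz": -0.92,"tx": 2.0,"ty": 0.2,"tz": 0,"hand": 1},
    {"wx": 0,"wy": 0,"wz": -0.92,"tx": 1.9,"ty": 0.4,"tz": 0,"hand": 1},
    {"wx": 0,"wy": 0,"wz": -0.92,"tx": 1.9,"ty": 0.6,"tz": 0,"hand": 1},
    {"wx": 0,"wy": 0,"wz": -0.92,"tx": 1.8,"ty": 0.8,"tz": 0,"hand": 1},
    {"wx": 0,"wy": 0,"wz": -0.92,"tx": 1.6,"ty": 1.0,"tz": 0.77,"hand": 1},
    {"wx": 0,"wy": 0,"wz": -0.92,"tx": 1.5,"ty": 1.1,"tz": 0.77,"hand": 1},
    {"wx": 0,"wy": 0,"wz": -0.92,"tx": 1.4,"ty": 1.3,"tz": 0.77,"hand": 1}
  ]
}}

```text
clock: 1.87
position: [0.3777, -0.2885, 0.3254]
ee_rot: [1.767, 2.597, -0.0]
force: [0.0, 1.0, 0.2]
width: 0.998
```

Emit:
{"op": "step_arm", "data": {
  "plan": [
    {"wx": 0,"wy": 0,"wz": -0.92,"tx": 1.25,"ty": 1.4,"tz": 0.77,"hand": 1},
    {"wx": 0,"wy": 0,"wz": -0.92,"tx": 1.1,"ty": 1.5,"tz": 0.77,"hand": 1},
    {"wx": 0,"wy": 0,"wz": -0.92,"tx": 1.0,"ty": 1.6,"tz": 0.77,"hand": 1},
    {"wx": 0,"wy": 0,"wz": -0.92,"tx": 0.8,"ty": 1.7,"tz": 0.77,"hand": 1},
    {"wx": 0,"wy": 0,"wz": -0.92,"tx": 0.6,"ty": 1.8,"tz": 0.77,"hand": 1},
    {"wx": 0,"wy": 0,"wz": -0.92,"tx": 0.5,"ty": 1.8,"tz": 0.77,"hand": 1},
    {"wx": 0,"wy": 0,"wz": -0.92,"tx": 0.3,"ty": 1.9,"tz": 0.77,"hand": 1},
    {"wx": 0,"wy": 0,"wz": -0.92,"tx": 0.1,"ty": 1.9,"tz": 0.77,"hand": 1},
    {"wx": 0,"wy": 0,"wz": -0.92,"tx": -0.1,"ty": 1.9,"tz": 0.77,"hand": 1},
    {"wx": 0,"wy": 0,"wz": -0.92,"tx": -0.3,"ty": 1.9,"tz": 0.77,"hand": 1}
  ]
}}

```text
clock: 2.7
position: [0.4635, -0.12, 0.2483]
ee_rot: [0.363, 3.121, -0.0]
force: [0.4, -0.4, 0.2]
width: 1.001
```

```bash

python3 - <<'E'
from snap import *
st(); snap("wrist","w2"); st()
E
```

```text
t 2.7 p [ 0.4635 -0.12    0.2483] yaw 166.74 z [ 0. -0. -1.] F [ 0.4 -0.4  0.2] T [ 0.1  -0.17 -0.02] w 1.001 j [ 0.66  0.26 -0.62  1.88  0.18  1.05  1.3 ]
t 2.75 p [ 0.4646 -0.1161  0.2472] yaw 167.38 z [-0.     0.002 -1.   ] F [ 0.7  3.4 -0.5] T [ 0.35 -0.21 -0.06] w 1.003 j [ 0.65  0.27 -0.63  1.88  0.18  1.05  1.3 ]
```

View pics/w2.png

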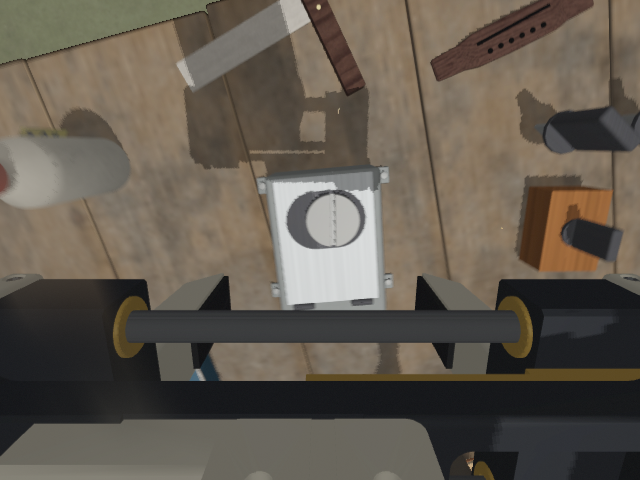

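Wrist view: latch disc at about (333,219) with its slot nearly vertical in the picture, the dark hole to its left, and holder and key at (565,230).

```bash

python3 - <<'E'
from h import *
im,d,K,R,t=load("w2")
c=im[175:265,275:395]; cv2.imwrite("pics/z2.png",cv2.resize(c[:,:,::-1],None,fx=6,fy=6,interpolation=cv2.INTER_CUBIC))
im,P,d=cloud("w2"); print(P[219,325],P[290,330],P[210,296])
E
```

```text
[ 0.45986312 -0.11586861  0.06776302] [ 0.53340978 -0.12777508  0.06112407] [ 0.44663893 -0.14090935  0.06051132]
```

View pics/z2.png

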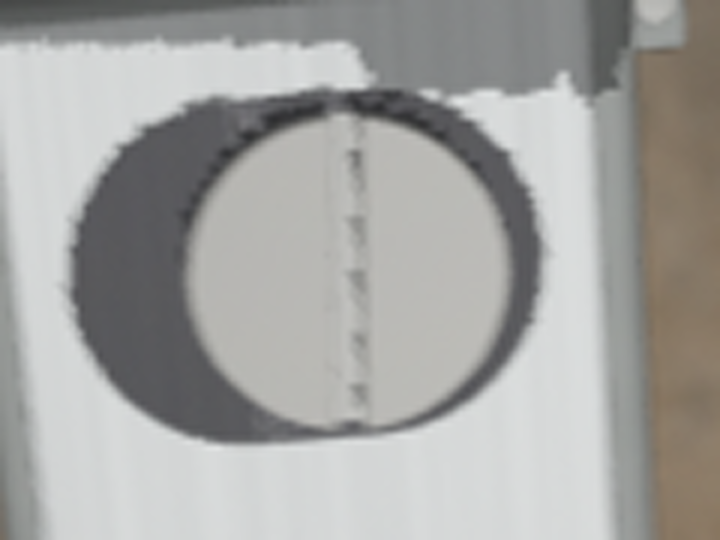

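```bash
cat > disc.py <<'E'
from h import *
import sys
n=sys.argv[1]; cx,cy,r=map(float,sys.argv[2:5])
im,d,K,R,t=load(n)
z=0.068
# rectify plane z=0.068 into world grid 0.2 mm/pixel around disc: homography from 4 rays
c0=ray(n,[(cx,cy)],z)[0][:2]; S=0.00025; N=280
w=np.array([[-1,-1],[1,-1],[1,1],[-1,1]])*S*N/2
src=proj(n,np.c_[c0+w,np.full(4,z)]).astype(np.float32)
dst=np.float32([[0,0],[N,0],[N,N],[0,N]])   # col = world x, row = world y
g=cv2.warpPerspective(im,cv2.getPerspectiveTransform(src,dst),(N,N),flags=cv2.INTER_CUBIC)
gy=cv2.cvtColor(g,cv2.COLOR_RGB2GRAY).astype(int)
m=((gy>150)&(gy<205)).astype(np.uint8)
m=cv2.morphologyEx(m,cv2.MORPH_CLOSE,np.ones((15,15)))
m=cv2.morphologyEx(m,cv2.MORPH_OPEN,np.ones((9,9)))
nn,l,s,ce=cv2.connectedComponentsWithStats(m); k=l[N//2,N//2] or 1+np.argmax(s[1:,4])
ct=max(cv2.findContours((l==k).astype(np.uint8),0,1)[0],key=cv2.contourArea)
ct=cv2.convexHull(ct)
(ex,ey),ax,an=cv2.fitEllipse(ct); (qx,qy),rr=cv2.minEnclosingCircle(ct)
f=lambda x,y:c0+(np.array([x,y])-N/2)*S
print("ellipse",f(ex,ey),np.array(ax)*S,"circle",f(qx,qy),rr*S)
o=cv2.resize(g[:,:,::-1],None,fx=2,fy=2); cv2.circle(o,(int(2*ex),int(2*ey)),int(100*2),(0,0,255),1); cv2.imwrite(f"pics/rect_{n}.png",o)
# slot profile: for each angle, variance of mean-intensity profile across
best=[]
yy,xx=np.mgrid[:N,:N]; X=(xx-ex)*S;Y=(yy-ey)*S
ins=X**2+Y**2<.021**2
for a in np.arange(-45,30,.5):
    c,s_=np.cos(np.radians(a)),np.sin(np.radians(a)); v=(-s_*X+c*Y)[ins]
    b=np.round(v/.0005).astype(int); b-=b.min(); pr=np.bincount(b,gy[ins])/np.bincount(b)
    best.append((pr[8:-8].std(),a))
best.sort(); print(best[-4:])
a=best[-1][1]; c,s_=np.cos(np.radians(a)),np.sin(np.radians(a)); v=(-s_*X+c*Y)[ins]
for q in np.arange(-.006,.006,.0005):
    print(round(q*1000,1),round(gy[ins][(abs(v-q)<.0003)].mean(),1),end=" | ")
E
python3 disc.py w2 333.2 220 27
```

```text
ellipse [ 0.46518014 -0.10837258] [0.0507963  0.05413387] circle [ 0.4653405 -0.107747 ] 0.027700807571411135
[(np.float64(5.247407478442654), np.float64(-12.5)), (np.float64(5.292164937954357), np.float64(-11.0)), (np.float64(5.301240220640462), np.float64(-12.0)), (np.float64(5.314950763282413), np.float64(-11.5))]
-6.0 183.6 | -5.5 182.9 | -5.0 181.7 | -4.5 181.2 | -4.0 181.6 | -3.5 182.4 | -3.0 184.0 | -2.5 186.4 | -2.0 187.4 | -1.5 184.8 | -1.0 178.4 | -0.5 170.3 | 0.0 163.3 | 0.5 160.8 | 1.0 163.3 | 1.5 169.3 | 2.0 177.0 | 2.5 182.9 | 3.0 185.3 | 3.5 185.2 | 4.0 184.9 | 4.5 185.0 | 5.0 185.1 | 5.5 185.2 |
```

View pics/rect_w2.png

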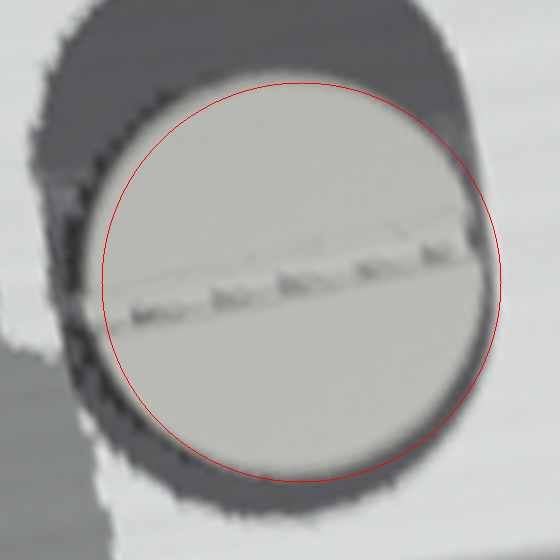

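```bash

python3 - <<'E'
from h import *
print(ray("w2",[(333.2,220)],.068)+[.0009,-.001,0])
print(ray("top0",[(368.4,265.5)],.068))
# side: zoomed disc top
f=600/170
print(ray("side0",[(280+275/f,195+103/f)],.068))
im,P,d=cloud("w2")
def rect(m,name):
    q=P[m]; r=cv2.minAreaRect((q[:,:2]*1000).astype(np.float32)); print(name,m.sum(),r,np.median(q[:,2]))
v,u=np.mgrid[:480,:640]
m=(u>262)&(u<395)&(v>160)&(v<270)&(abs(P[...,2]-.060)<.003); rect(m,"cover(part)")
m=(u>515)&(v>180)&(v<275)&(abs(P[...,2]-.040)<.003); rect(m,"holder")
m=(u>555)&(v>200)&(v<265)&(P[...,2]>.055); rect(m,"key")
E
```

```text
[[ 0.4633846  -0.10963949  0.068     ]]
[[ 0.46321322 -0.11166948  0.068     ]]
[[ 0.46284564 -0.1078633   0.068     ]]
cover(part) 7343 ((466.73004150390625, -117.13294982910156), (104.04414367675781, 97.03380584716797), 80.368896484375) 0.06024895210793213
holder 3725 ((538.3101196289062, 127.34600830078125), (62.8935546875, 85.82975006103516), 76.91287231445312) 0.03994227992729297
key 1358 ((462.4524841308594, 20.230331420898438), (279.77685546875, 30.21826934814453), 54.75371170043945) 0.08009301697655108
```

Emit:
{"op": "step_arm", "data": {
  "plan": [
    {"wx": 0,"wy": 0,"wz": 0,"tx": -0.2,"ty": 1.5,"tz": 0,"hand": 0.6},
    {"wx": 0,"wy": 0,"wz": 0,"tx": -0.2,"ty": 3,"tz": 0.3,"hand": 0.6},
    {"wx": 0,"wy": 0,"wz": 0,"tx": -0.2,"ty": 3.5,"tz": 0.5,"hand": 0.6},
    {"wx": 0,"wy": 0,"wz": 0,"tx": -0.2,"ty": 3.5,"tz": 0.5,"hand": 0.6},
    {"wx": 0,"wy": 0,"wz": 0,"tx": -0.2,"ty": 3.5,"tz": 0.5,"hand": 0.6},
    {"wx": 0,"wy": 0,"wz": 0,"tx": -0.2,"ty": 3.5,"tz": 0.5,"hand": 0.6},
    {"wx": 0,"wy": 0,"wz": 0,"tx": -0.2,"ty": 3.5,"tz": 0.5,"hand": 0.6},
    {"wx": 0,"wy": 0,"wz": 0,"tx": -0.2,"ty": 2,"tz": 0.3,"hand": 0.6},
    {"wx": 0,"wy": 0,"wz": 0,"tx": -0.2,"ty": 1.3,"tz": 0,"hand": 0.6},
    {"wx": 0,"wy": 0,"wz": 0,"tx": 0,"ty": 0,"tz": 0,"hand": 0.6}
  ]
}}

```text
clock: 3.58
position: [0.5403, 0.1238, 0.2176]
ee_rot: [-0.365, -3.12, -0.002]
force: [-0.4, -0.4, 0.1]
width: 0.602
```

```bash

python3 - <<'E'
from snap import *
st(); snap("wrist","w3"); st()
im,P,d=cloud("w3")
v,u=np.mgrid[:480,:640]; Z=P[...,2]
ok=(v<310)&(abs(P[...,0]-.539)<.08)&(abs(P[...,1]-.127)<.08)
for nm,m in(("holder",ok&(abs(Z-.040)<.003)),("keytop",ok&(abs(Z-.091)<.004)),("collar",ok&(abs(Z-.044)<.0015))):
    q=P[m]; 
    if len(q): print(nm,m.sum(),cv2.minAreaRect((q[:,:2]*1000).astype(np.float32)),np.median(q,0))
E
```

```text
t 3.58 p [0.5403 0.1238 0.2176] yaw 166.66 z [-0.     0.002 -1.   ] F [-0.4 -0.4  0.1] T [ 0.1  -0.17 -0.  ] w 0.602 j [ 0.16  0.43 -0.66  1.75  0.3   1.06  0.74]
t 3.63 p [0.5401 0.1216 0.2175] yaw 166.56 z [-0.  0. -1.] F [ 0.1 -0.8  0.2] T [ 0.11 -0.16  0.02] w 0.601 j [ 0.17  0.43 -0.66  1.75  0.3   1.06  0.74]
holder 5029 ((513.2496337890625, 139.71273803710938), (76.99269104003906, 151.60215759277344), 63.88035202026367) [0.52992273 0.13002822 0.04003742]
keytop 510 ((503.7432556152344, 159.3959197998047), (21.12713050842285, 122.81640625), 47.07594680786133) [0.5358154  0.12794557 0.09082224]
collar 405 ((502.996826171875, 157.8075714111328), (28.843692779541016, 122.63111114501953), 49.098365783691406) [0.53706838 0.12387372 0.04404531]
```

View pics/w3.png

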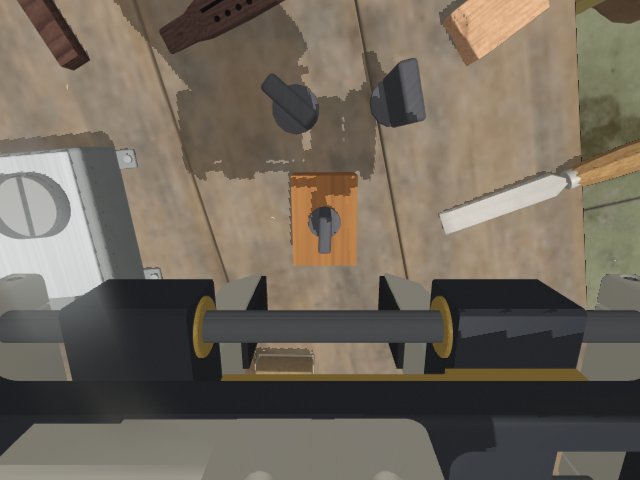

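The holder spans columns 292–357 in this view and the key grip sits at about (325,235), between the fingers. Next: the key's exact top centre.

```bash

python3 - <<'E'
from snap import *
im,P,d=cloud("w3")
v,u=np.mgrid[:480,:640]; Z=P[...,2]
ok=(v>165)&(v<280)&(u>280)&(u<370)
for nm,m in(("holder",ok&(abs(Z-.040)<.003)),("keytop",ok&(abs(Z-.091)<.003)),("collar",ok&(abs(Z-.044)<.0015))):
    q=P[m]; print(nm,m.sum(),cv2.minAreaRect((q[:,:2]*1000).astype(np.float32)),q.mean(0), u[m].min(),u[m].max(),v[m].min(),v[m].max())
st()
E
python3 -c "
import cv2;i=cv2.imread('pics/w3.png')[160:280,275:375];cv2.imwrite('pics/z3.png',cv2.resize(i,None,fx=5,fy=5,interpolation=cv2.INTER_CUBIC))"
```

```text
holder 4912 ((538.6237182617188, 127.1721420288086), (59.99207305908203, 85.75889587402344), 77.1236572265625) [0.53548588 0.12792155 0.04005815] 291 357 175 265
keytop 460 ((538.0792846679688, 127.49996948242188), (9.491427421569824, 30.160566329956055), 76.5848617553711) [0.53759752 0.12747578 0.09075091] 319 331 216 253
collar 391 ((537.936279296875, 127.42240905761719), (28.429777145385742, 26.5217227935791), 77.27935791015625) [0.537345   0.12690218 0.04402754] 309 340 208 236
t 3.63 p [0.5401 0.1216 0.2175] yaw 166.56 z [-0.  0. -1.] F [ 0.1 -0.8  0.2] T [ 0.11 -0.16  0.02] w 0.601 j [ 0.17  0.43 -0.66  1.75  0.3   1.06  0.74]
```

View pics/z3.png

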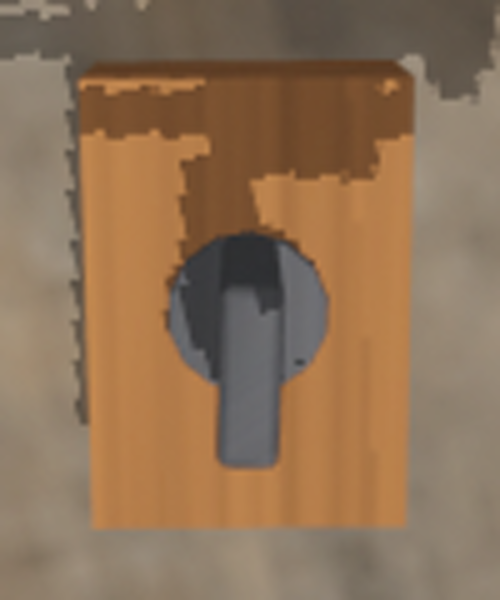

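Emit:
{"op": "step_arm", "data": {
  "plan": [
    {"wx": 0,"wy": 0,"wz": -0.07,"tx": 0.34,"ty": 0.53,"tz": 0.5,"hand": 0.6},
    {"wx": 0,"wy": 0,"wz": 0,"tx": 0,"ty": 0,"tz": 1.5,"hand": 0.6},
    {"wx": 0,"wy": 0,"wz": 0,"tx": 0,"ty": 0,"tz": 2,"hand": 0.6},
    {"wx": 0,"wy": 0,"wz": 0,"tx": 0,"ty": 0,"tz": 2,"hand": 0.6},
    {"wx": 0,"wy": 0,"wz": 0,"tx": 0,"ty": 0,"tz": 2,"hand": 0.6},
    {"wx": 0,"wy": 0,"wz": 0,"tx": 0,"ty": 0,"tz": 2,"hand": 0.6},
    {"wx": 0,"wy": 0,"wz": 0,"tx": 0,"ty": 0,"tz": 1.2,"hand": 0.5},
    {"wx": 0,"wy": 0,"wz": 0,"tx": 0,"ty": 0,"tz": 0.4,"hand": 0.4},
    {"wx": 0,"wy": 0,"wz": 0,"tx": 0,"ty": 0,"tz": 0,"hand": 0.4},
    {"wx": 0,"wy": 0,"wz": 0,"tx": 0,"ty": 0,"tz": 0,"hand": 0.4}
  ]
}}

```text
clock: 4.47
position: [0.5383, 0.1267, 0.1023]
ee_rot: [0.359, 3.12, 0.0]
force: [-0.1, -0.6, 0.3]
width: 0.409
```

```bash
python3 - <<'E'
from snap import *
st()
E
```

```text
t 4.47 p [0.5383 0.1267 0.1023] yaw 166.87 z [ 0.001 -0.    -1.   ] F [-0.1 -0.6  0.3] T [ 0.1  -0.17 -0.01] w 0.409 j [ 0.1   0.56 -0.6   1.87  0.42  0.83  0.63]
```

Emit:
{"op": "step_arm", "data": {
  "plan": [
    {"wx": 0,"wy": 0,"wz": -0.02,"tx": 0,"ty": 0.08,"tz": 1,"hand": 0.4},
    {"wx": 0,"wy": 0,"wz": 0,"tx": 0,"ty": 0,"tz": 1,"hand": 0.4},
    {"wx": 0,"wy": 0,"wz": 0,"tx": 0,"ty": 0,"tz": 0.6,"hand": 0.4},
    {"wx": 0,"wy": 0,"wz": 0,"tx": 0,"ty": 0,"tz": 0,"hand": 0.2},
    {"wx": 0,"wy": 0,"wz": 0,"tx": 0,"ty": 0,"tz": 0,"hand": 0},
    {"wx": 0,"wy": 0,"wz": 0,"tx": 0,"ty": 0,"tz": 0,"hand": 0},
    {"wx": 0,"wy": 0,"wz": 0,"tx": 0,"ty": 0,"tz": 0,"hand": 0},
    {"wx": 0,"wy": 0,"wz": 0,"tx": 0,"ty": 0,"tz": 0,"hand": 0},
    {"wx": 0,"wy": 0,"wz": 0,"tx": 0,"ty": 0,"tz": 0,"hand": 0},
    {"wx": 0,"wy": 0,"wz": 0,"tx": 0,"ty": 0,"tz": 0,"hand": 0}
  ],
  "force": 35
}}

```text
clock: 5.3
position: [0.5384, 0.1278, 0.076]
ee_rot: [0.355, 3.121, 0.0]
force: [0.5, 0.8, 2.3]
width: 0.106
```

```bash
python3 - <<'E'
from snap import *
st(); snap("wrist","w4"); st()
E
```

```text
t 5.3 p [0.5384 0.1278 0.076 ] yaw 167.01 z [ 0.001  0.    -1.   ] F [0.5 0.8 2.3] T [ 0.06 -0.08 -0.01] w 0.106 j [ 0.08  0.6  -0.58  1.89  0.45  0.78  0.6 ]
t 5.35 p [0.5384 0.1278 0.0759] yaw 167.02 z [ 0.001  0.    -1.   ] F [0.2 0.3 1.8] T [ 0.07 -0.11 -0.04] w 0.106 j [ 0.08  0.6  -0.58  1.89  0.45  0.78  0.6 ]
```

View pics/w4.png

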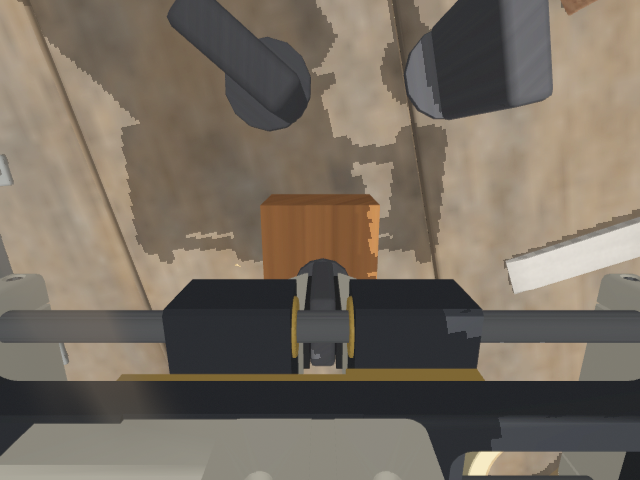

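Key gripped (opening 9.75 mm, key upright between the pads at (322,335)). Lifting.

Emit:
{"op": "step_arm", "data": {
  "plan": [
    {"wx": 0,"wy": 0,"wz": 0,"tx": 0,"ty": 0,"tz": -0.3,"hand": 0},
    {"wx": 0,"wy": 0,"wz": 0,"tx": 0,"ty": 0,"tz": -0.7,"hand": 0},
    {"wx": 0,"wy": 0,"wz": 0,"tx": 0,"ty": 0,"tz": -1.5,"hand": 0},
    {"wx": 0,"wy": 0,"wz": 0,"tx": 0,"ty": 0,"tz": -2,"hand": 0},
    {"wx": 0,"wy": 0,"wz": 0,"tx": 0,"ty": 0,"tz": -2,"hand": 0},
    {"wx": 0,"wy": 0,"wz": 0,"tx": 0.2,"ty": -1,"tz": -2,"hand": 0},
    {"wx": 0,"wy": 0,"wz": 0,"tx": 0.2,"ty": -2,"tz": -1,"hand": 0},
    {"wx": 0,"wy": 0,"wz": 0,"tx": 0.2,"ty": -3,"tz": -0.5,"hand": 0},
    {"wx": 0,"wy": 0,"wz": 0,"tx": 0.2,"ty": -3,"tz": 0,"hand": 0},
    {"wx": 0,"wy": 0,"wz": 0,"tx": 0.2,"ty": -3,"tz": 0,"hand": 0}
  ]
}}

```text
clock: 6.18
position: [0.5011, 0.0123, 0.1766]
ee_rot: [0.354, 3.12, -0.0]
force: [-0.6, -0.6, -1.5]
width: 0.112
```

Emit:
{"op": "step_arm", "data": {
  "plan": [
    {"wx": 0,"wy": 0,"wz": 0,"tx": 0.2,"ty": -3,"tz": 0,"hand": 0},
    {"wx": 0,"wy": 0,"wz": 0,"tx": 0.2,"ty": -3,"tz": 0,"hand": 0},
    {"wx": 0,"wy": 0,"wz": 0,"tx": 0.2,"ty": -2.5,"tz": 0.5,"hand": 0},
    {"wx": 0,"wy": 0,"wz": 0,"tx": 0.2,"ty": -2,"tz": 0.5,"hand": 0},
    {"wx": 0,"wy": 0,"wz": 0,"tx": 0.2,"ty": -1.5,"tz": 0.5,"hand": 0},
    {"wx": 0,"wy": 0,"wz": 0,"tx": 0,"ty": -0.8,"tz": 0.5,"hand": 0},
    {"wx": 0,"wy": 0,"wz": 0,"tx": 0,"ty": 0,"tz": 0,"hand": 0},
    {"wx": 0,"wy": 0,"wz": 0,"tx": 0,"ty": 0,"tz": 0,"hand": 0},
    {"wx": 0,"wy": 0,"wz": 0,"tx": 0,"ty": 0,"tz": 0,"hand": 0},
    {"wx": 0,"wy": 0,"wz": 0,"tx": 0,"ty": 0,"tz": 0,"hand": 0}
  ]
}}

```text
clock: 7.02
position: [0.4636, -0.108, 0.1561]
ee_rot: [0.352, 3.121, 0.001]
force: [0.5, 0.6, -1.0]
width: 0.108
```

```bash
python3 - <<'E'
from snap import *
st(); snap("wrist","w5"); snap("side","s5"); snap("top","t5"); st()
E
```

```text
t 7.02 p [ 0.4636 -0.108   0.1561] yaw 167.13 z [ 0.001  0.    -1.   ] F [ 0.5  0.6 -1. ] T [ 0.09 -0.14  0.01] w 0.108 j [ 0.62  0.38 -0.63  2.    0.3   0.85  1.17]
t 7.17 p [ 0.4633 -0.1086  0.1559] yaw 167.1 z [ 0.  0. -1.] F [ 0.2 -0.4 -0.6] T [ 0.09 -0.15 -0.03] w 0.109 j [ 0.62  0.38 -0.63  2.    0.3   0.85  1.17]
```

View pics/w5.png

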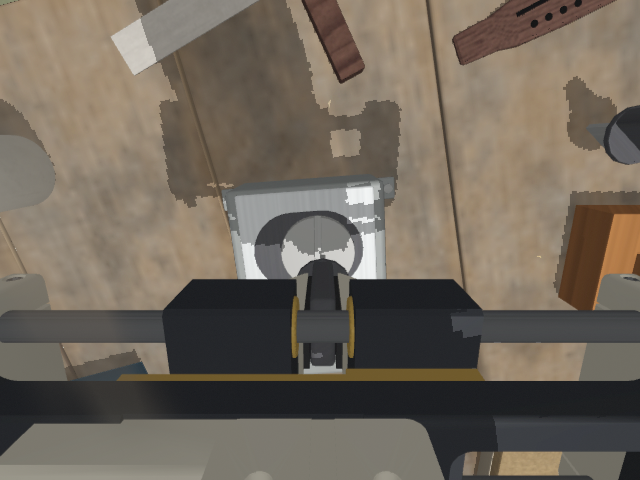

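View pics/s5.png

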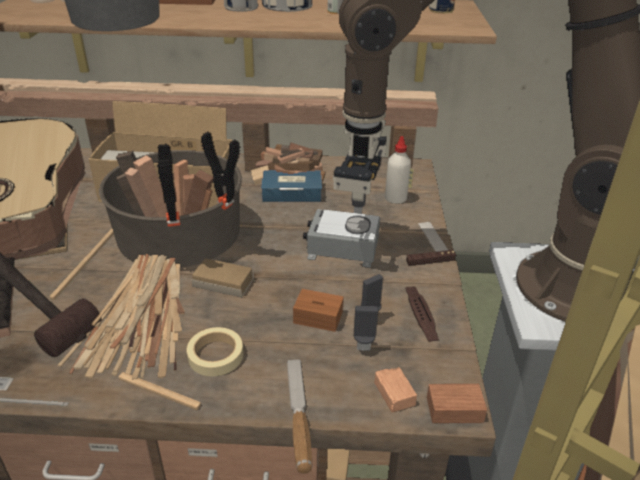

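```bash
python3 -c "
import cv2
i=cv2.imread('pics/w5.png')[195:300,230:410];a=cv2.resize(i,None,fx=4.4,fy=4.4,interpolation=cv2.INTER_CUBIC)
cv2.imwrite('pics/z5.png',a)
i=cv2.imread('pics/s5.png')[180:250,310:410];cv2.imwrite('pics/zs5.png',cv2.resize(i,None,fx=8,fy=8,interpolation=cv2.INTER_CUBIC))"
```

```text
(no output)
```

View pics/z5.png

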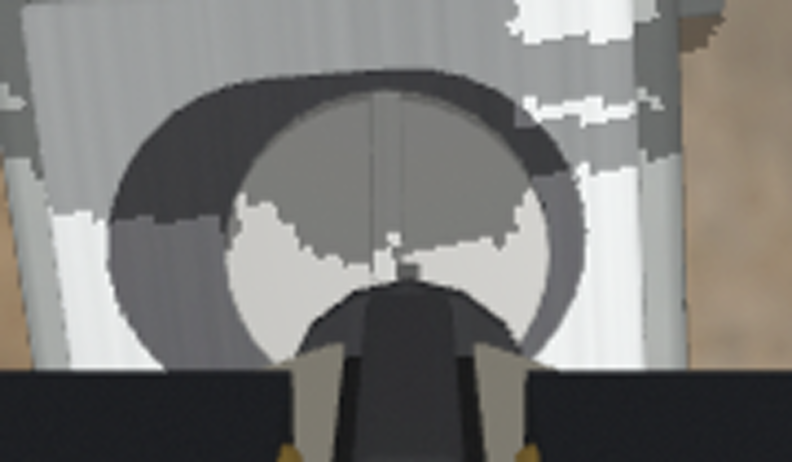

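View pics/zs5.png

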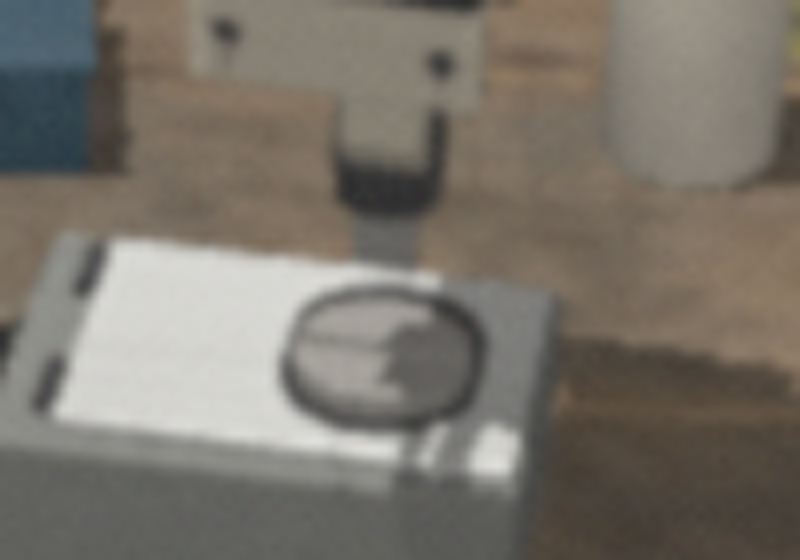

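```bash
python3 - <<'E'
from snap import *
im,d,K,R,t=load("w5")
p,r=st()
f=lambda x,y:(230+x/4.4-.4,195+y/4.4-.4)
a=ray("w5",[f(372,130),f(402,130),f(387.5,130),f(388,230),f(388,95)],.068)
b=ray("w5",[f(397,270),f(420,270),f(408,270)],.096)
print("tool-frame slot",np.round(r.inv().apply(a-p)*1000,2)); print("blade",np.round(r.inv().apply(b-p)*1000,2))
I=im[255:262,300:345].astype(int).sum(2); print(I)
I=im[222:230,300:345].astype(int).sum(2).mean(0); print(np.round(I))
E
```

```text
t 7.17 p [ 0.4633 -0.1086  0.1559] yaw 167.1 z [ 0.  0. -1.] F [ 0.2 -0.4 -0.6] T [ 0.09 -0.15 -0.03] w 0.109 j [ 0.62  0.38 -0.63  2.    0.3   0.85  1.17]
tool-frame slot [[20.4  -4.05 87.84]
 [20.41  0.47 87.84]
 [20.41 -1.72 87.84]
 [ 4.71 -1.67 87.85]
 [25.77 -1.63 87.84]]
blade [[ 7.42 -0.1  59.85]
 [ 7.42  3.01 59.85]
 [ 7.42  1.39 59.85]]
[[604 603 604 604 604 605 605 597 434 606 606 606 606 598 376 625 623 622
  629 619 319 284 282 283 301 476 611 613 614 615 615 615 615 617 617 616
  618 618 620 619 619 619 620 620 620]
 [603 603 602 604 604 606 604 606 606 606 606 607 607 598 414 623 624 622
  630 619 299 285 282 284 304 478 613 612 615 614 614 614 616 616 617 617
  616 618 618 619 619 621 620 620 622]
 [603 603 603 604 605 606 605 605 605 606 606 606 607 604 559 617 624 622
  630 620 302 280 279 275 303 476 613 613 616 614 616 615 615 616 617 617
  617 617 618 620 619 620 619 619 622]
 [603 602 602 604 605 603 604 605 605 607 606 606 607 604 554 558 610 609
  610 601 329 210 205 182 265 437 595 596 601 608 614 614 616 615 617 617
  617 618 618 619 619 619 620 619 620]
 [603 603 603 604 603 604 605 605 604 606 606 599 594 592 537 528 401 399
  279 147 151 153 154 151 146 145 158 286 406 515 596 598 599 608 610 616
  617 618 618 619 620 619 619 620 621]
 [603 601 603 603 604 605 604 604 604 598 583 487 395 386 152 148 148 149
  151 155 158 166 175 165 162 153 148 146 146 142 157 275 302 508 511 602
  610 617 618 619 619 620 619 619 621]
 [604 604 604 603 604 605 604 604 586 487 142 143 147 151 150 152 148 150
  155 160 167 164 163 159 163 164 155 144 148 149 148 145 149 147 157 310
  519 610 618 618 620 620 619 619 621]]
[369. 370. 370. 370. 370. 370. 371. 370. 371. 370. 370. 371. 370. 364.
 342. 371. 367. 368. 374. 372. 370. 355. 370. 371. 370. 370. 370. 370.
 370. 370. 370. 370. 370. 370. 370. 369. 363. 356. 351. 340. 322. 300.
 285. 268. 243.]
```

Emit:
{"op": "step_arm", "data": {
  "plan": [
    {"wx": 0,"wy": 0,"wz": 0,"tx": 0,"ty": -0.31,"tz": 0.3,"hand": 0},
    {"wx": 0,"wy": 0,"wz": 0,"tx": 0,"ty": 0,"tz": 0.5,"hand": 0},
    {"wx": 0,"wy": 0,"wz": 0,"tx": 0,"ty": 0,"tz": 0.5,"hand": 0},
    {"wx": 0,"wy": 0,"wz": 0,"tx": 0,"ty": 0,"tz": 0.5,"hand": 0},
    {"wx": 0,"wy": 0,"wz": 0,"tx": 0,"ty": 0,"tz": 0.3,"hand": 0},
    {"wx": 0,"wy": 0,"wz": 0,"tx": 0,"ty": 0,"tz": 0.1,"hand": 0},
    {"wx": 0,"wy": 0,"wz": 0,"tx": 0,"ty": 0,"tz": 0,"hand": 0},
    {"wx": 0,"wy": 0,"wz": 0,"tx": 0,"ty": 0,"tz": 0,"hand": 0},
    {"wx": 0,"wy": 0,"wz": 0,"tx": 0,"ty": 0,"tz": 0,"hand": 0},
    {"wx": 0,"wy": 0,"wz": 0,"tx": 0,"ty": 0,"tz": 0,"hand": 0}
  ]
}}

```text
clock: 8.0
position: [0.4624, -0.1124, 0.1338]
ee_rot: [0.355, 3.121, -0.0]
force: [1.0, -0.4, -0.0]
width: 0.107
```

```bash
python3 - <<'E'
from snap import *
st(); snap("wrist","w6"); st()
im=load("w6")[0]
i=im[195:300,230:410,::-1];cv2.imwrite('pics/z6.png',cv2.resize(i,None,fx=4.4,fy=4.4,interpolation=cv2.INTER_CUBIC))
E
```

```text
t 8.0 p [ 0.4624 -0.1124  0.1338] yaw 167.02 z [ 0. -0. -1.] F [ 1.  -0.4 -0. ] T [ 0.07 -0.21  0.02] w 0.107 j [ 0.61  0.41 -0.62  2.03  0.33  0.8   1.14]
t 8.05 p [ 0.4624 -0.1124  0.1338] yaw 167.01 z [ 0. -0. -1.] F [ 0.5  0.1 -0.8] T [ 0.09 -0.13 -0.02] w 0.104 j [ 0.61  0.41 -0.62  2.03  0.33  0.8   1.14]
```

View pics/z6.png

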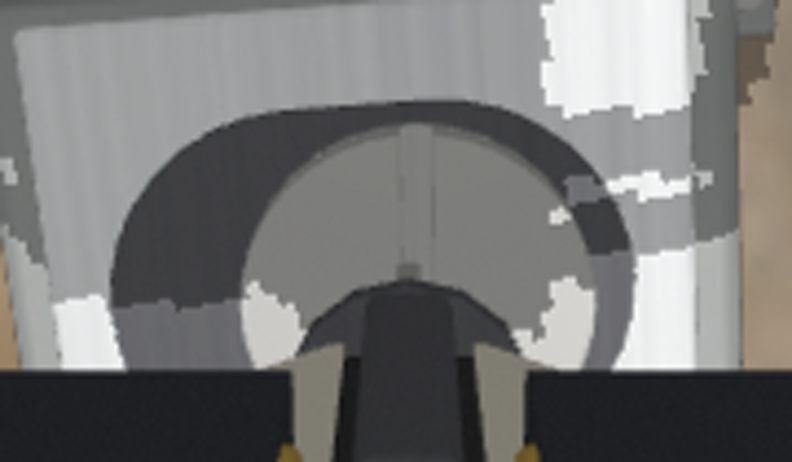

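```bash
python3 - <<'E'
from snap import *
im,d,K,R,t=load("w6"); p,r=st()
for rr in((226,232),(238,244),(248,253)):
    print(rr,np.c_[np.arange(315,335),np.round(im[rr[0]:rr[1],315:335].astype(int).sum(2).mean(0))].astype(int).tolist())
print(im[254:258,315:332].astype(int).sum(2))
for uv,z in(((324.6,229),.068),((324.6,250),.068),((322.5,256.),.0738)):
    print(r.inv().apply(ray("w6",[uv],z)-p)*1000)
E
```

```text
t 8.05 p [ 0.4624 -0.1124  0.1338] yaw 167.01 z [ 0. -0. -1.] F [ 0.5  0.1 -0.8] T [ 0.09 -0.13 -0.02] w 0.104 j [ 0.61  0.41 -0.62  2.03  0.33  0.8   1.14]
(226, 232) [[315, 364], [316, 367], [317, 368], [318, 373], [319, 372], [320, 357], [321, 376], [322, 373], [323, 369], [324, 373], [325, 379], [326, 377], [327, 374], [328, 359], [329, 374], [330, 373], [331, 371], [332, 370], [333, 368], [334, 365]]
(238, 244) [[315, 374], [316, 373], [317, 374], [318, 373], [319, 373], [320, 362], [321, 360], [322, 374], [323, 372], [324, 375], [325, 380], [326, 378], [327, 372], [328, 334], [329, 374], [330, 374], [331, 374], [332, 374], [333, 374], [334, 373]]
(248, 253) [[315, 372], [316, 373], [317, 373], [318, 374], [319, 373], [320, 366], [321, 358], [322, 375], [323, 373], [324, 374], [325, 377], [326, 376], [327, 373], [328, 355], [329, 373], [330, 373], [331, 374], [332, 373], [333, 373], [334, 372]]
[[373 371 373 373 373 364 339 346 347 349 374 377 375 361 373 370 373]
 [372 372 373 373 367 321 290 288 285 290 327 377 374 360 372 373 373]
 [373 373 375 371 369 300 287 288 288 290 327 377 374 361 372 373 371]
 [371 373 373 372 368 298 283 284 279 291 327 377 375 360 372 372 373]]
[[22.66715851  2.10465869 65.81204152]]
[[ 9.52191513  2.13791605 65.81758781]]
[[ 7.57604972  0.86215498 60.01846687]]
```

Emit:
{"op": "step_arm", "data": {
  "plan": [
    {"wx": 0,"wy": 0,"wz": 0,"tx": 0,"ty": 0.1,"tz": 0,"hand": 0},
    {"wx": 0,"wy": 0,"wz": 0,"tx": 0,"ty": 0,"tz": 0.2,"hand": 0},
    {"wx": 0,"wy": 0,"wz": 0,"tx": 0,"ty": 0,"tz": 0.2,"hand": 0},
    {"wx": 0,"wy": 0,"wz": 0,"tx": 0,"ty": 0,"tz": 0.1,"hand": 0},
    {"wx": 0,"wy": 0,"wz": 0,"tx": 0,"ty": 0,"tz": 0.1,"hand": 0},
    {"wx": 0,"wy": 0,"wz": 0,"tx": 0,"ty": 0,"tz": 0.1,"hand": 0},
    {"wx": 0,"wy": 0,"wz": 0,"tx": 0,"ty": 0,"tz": 0.1,"hand": 0},
    {"wx": 0,"wy": 0,"wz": 0,"tx": 0,"ty": 0,"tz": 0.1,"hand": 0},
    {"wx": 0,"wy": 0,"wz": 0,"tx": 0,"ty": 0,"tz": 0,"hand": 0},
    {"wx": 0,"wy": 0,"wz": 0,"tx": 0,"ty": 0,"tz": 0,"hand": 0}
  ]
}}

```text
clock: 8.88
position: [0.4624, -0.1114, 0.1246]
ee_rot: [-0.355, -3.121, 0.0]
force: [-0.2, -0.0, -1.5]
width: 0.105
```

```bash
python3 - <<'E'
from snap import *
st(); snap("wrist","w7"); st()
im=load("w7")[0]
i=im[195:300,230:410,::-1];cv2.imwrite('pics/z7.png',cv2.resize(i,None,fx=4.4,fy=4.4,interpolation=cv2.INTER_CUBIC))
E
```

```text
t 8.88 p [ 0.4624 -0.1114  0.1246] yaw 167.02 z [-0.  0. -1.] F [-0.2 -0.  -1.5] T [ 0.09 -0.1   0.02] w 0.105 j [ 0.6   0.42 -0.61  2.04  0.34  0.78  1.13]
t 8.93 p [ 0.4625 -0.1114  0.1246] yaw 167.02 z [-0. -0. -1.] F [-0.1  0.3 -0.1] T [ 0.05 -0.15 -0.02] w 0.108 j [ 0.6   0.42 -0.61  2.04  0.34  0.78  1.13]
```

View pics/z7.png

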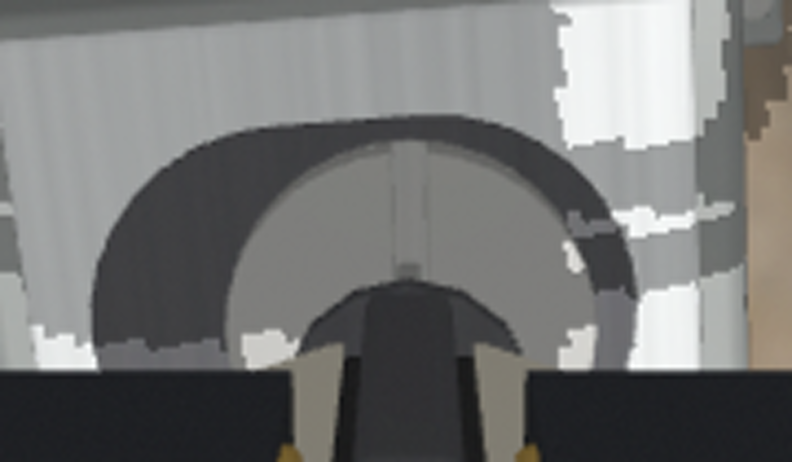

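The blade is centred in the slot (slot edges at 392–428, blade at 408) and went 3 mm below the disc's top with no force. Seating it to the slot floor.

Emit:
{"op": "step_arm", "data": {
  "plan": [
    {"wx": 0,"wy": 0,"wz": 0,"tx": 0,"ty": 0,"tz": 0.1,"hand": 0},
    {"wx": 0,"wy": 0,"wz": 0,"tx": 0,"ty": 0,"tz": 0.1,"hand": 0},
    {"wx": 0,"wy": 0,"wz": 0,"tx": 0,"ty": 0,"tz": 0.05,"hand": 0},
    {"wx": 0,"wy": 0,"wz": 0,"tx": 0,"ty": 0,"tz": 0.05,"hand": 0},
    {"wx": 0,"wy": 0,"wz": 0,"tx": 0,"ty": 0,"tz": 0,"hand": 0},
    {"wx": 0,"wy": 0,"wz": 0,"tx": 0,"ty": 0,"tz": 0,"hand": 0},
    {"wx": 0,"wy": 0,"wz": 0,"tx": 0,"ty": 0,"tz": 0,"hand": 0},
    {"wx": 0,"wy": 0,"wz": 0,"tx": 0,"ty": 0,"tz": 0,"hand": 0},
    {"wx": 0,"wy": 0,"wz": 0,"tx": 0,"ty": 0,"tz": 0,"hand": 0},
    {"wx": 0,"wy": 0,"wz": 0,"tx": 0,"ty": 0,"tz": 0,"hand": 0}
  ]
}}

```text
clock: 9.77
position: [0.4625, -0.1115, 0.1217]
ee_rot: [0.355, 3.121, -0.0]
force: [-0.6, 0.7, 1.5]
width: 0.106
```

```bash
python3 - <<'E'
from snap import *
st()
E
```

```text
t 9.77 p [ 0.4625 -0.1115  0.1217] yaw 167.02 z [ 0. -0. -1.] F [-0.6  0.7  1.5] T [0.09 0.02 0.05] w 0.106 j [ 0.6   0.43 -0.61  2.04  0.34  0.77  1.13]
```

```bash
python3 - <<'E'
from snap import *
f=lambda x,y:(230+x/4.4-.4,195+y/4.4-.4)
P0=np.array([.4625,-.1114,.1246]); r=down(167.02)
a=ray("w7",[f(409,141),f(228,320),f(597,320)],.068); print(r.inv().apply(a-P0)*1000)
# blade front edge near tip visible at zoom row ~263
print(r.inv().apply(ray("w7",[f(408,263)],.0665)-P0)*1000)
P0=np.array([.4624,-.1124,.1338])
a=ray("w6",[f(416,124),f(240,290),f(596,290)],.068); print(r.inv().apply(a-P0)*1000)
print(r.inv().apply(ray("w6",[f(408,263)],.0738)-P0)*1000)
E
```

```text
[[ 26.3710598    0.80930461  56.6       ]
 [  1.75884712 -23.39213873  56.6       ]
 [  1.80386879  25.98991375  56.6       ]]
[[ 9.30332237  0.69125385 58.1       ]]
[[ 26.46686208   1.77707111  65.8       ]
 [  2.74515804 -22.7243314   65.8       ]
 [  2.78898554  26.93314318  65.8       ]]
[[ 8.58319935  0.71001136 60.        ]]
```

Emit:
{"op": "step_arm", "data": {
  "plan": [
    {"wx": 0,"wy": 0,"wz": 0.3,"tx": 0,"ty": 0,"tz": 0,"hand": 0},
    {"wx": 0,"wy": 0,"wz": 0.5,"tx": 0,"ty": 0,"tz": 0,"hand": 0},
    {"wx": 0,"wy": 0,"wz": 0.5,"tx": 0,"ty": 0,"tz": 0,"hand": 0},
    {"wx": 0,"wy": 0,"wz": 0.5,"tx": 0,"ty": 0,"tz": 0,"hand": 0},
    {"wx": 0,"wy": 0,"wz": 0.5,"tx": 0,"ty": 0,"tz": 0,"hand": 0},
    {"wx": 0,"wy": 0,"wz": 0.5,"tx": 0,"ty": 0,"tz": 0,"hand": 0},
    {"wx": 0,"wy": 0,"wz": 0.2,"tx": 0,"ty": 0,"tz": 0,"hand": 0},
    {"wx": 0,"wy": 0,"wz": 0,"tx": 0,"ty": 0,"tz": 0,"hand": 0},
    {"wx": 0,"wy": 0,"wz": 0,"tx": 0,"ty": 0,"tz": 0,"hand": 0},
    {"wx": 0,"wy": 0,"wz": 0,"tx": 0,"ty": 0,"tz": 0,"hand": 0}
  ]
}}

```text
clock: 10.6
position: [0.4627, -0.1111, 0.1217]
ee_rot: [0.837, 3.028, 0.001]
force: [0.1, 1.7, 1.6]
width: 0.106
```

```bash
python3 - <<'E'
from snap import *
st(); snap("wrist","w8"); st()
im=load("w8")[0]
i=im[195:300,230:410,::-1];cv2.imwrite('pics/z8.png',cv2.resize(i,None,fx=4.4,fy=4.4,interpolation=cv2.INTER_CUBIC))
E
```

```text
t 10.6 p [ 0.4627 -0.1111  0.1217] yaw 149.11 z [ 0.  0. -1.] F [0.1 1.7 1.6] T [ 0.68 -0.22  0.07] w 0.106 j [ 0.54  0.41 -0.53  2.04  0.3   0.76  0.86]
t 10.65 p [ 0.4627 -0.1111  0.1217] yaw 149.1 z [ 0.  0. -1.] F [1.  2.3 2. ] T [ 0.72 -0.26  0.08] w 0.107 j [ 0.54  0.41 -0.53  2.04  0.3   0.76  0.86]
```

View pics/z8.png

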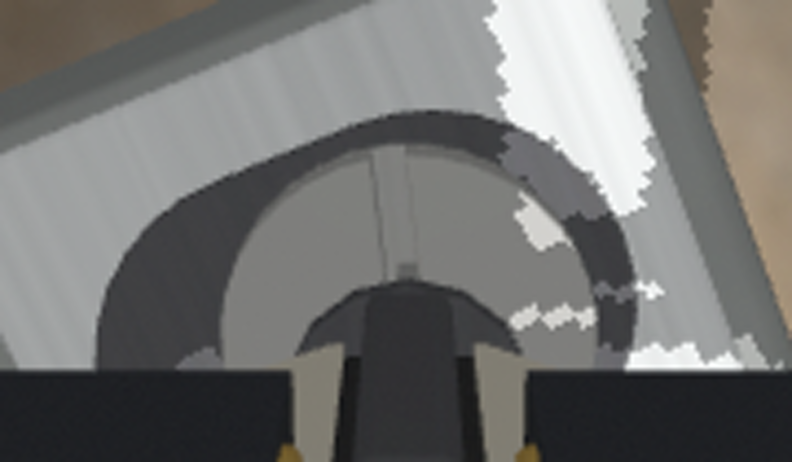

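Emit:
{"op": "step_arm", "data": {
  "plan": [
    {"wx": 0,"wy": 0,"wz": 0.4,"tx": 0,"ty": 0,"tz": 0,"hand": 0},
    {"wx": 0,"wy": 0,"wz": 0.6,"tx": 0,"ty": 0,"tz": 0,"hand": 0},
    {"wx": 0,"wy": 0,"wz": 0.6,"tx": 0,"ty": 0,"tz": 0,"hand": 0},
    {"wx": 0,"wy": 0,"wz": 0.6,"tx": 0,"ty": 0,"tz": 0,"hand": 0},
    {"wx": 0,"wy": 0,"wz": 0.6,"tx": 0,"ty": 0,"tz": 0,"hand": 0},
    {"wx": 0,"wy": 0,"wz": 0.6,"tx": 0,"ty": 0,"tz": 0,"hand": 0},
    {"wx": 0,"wy": 0,"wz": 0.4,"tx": 0,"ty": 0,"tz": 0,"hand": 0},
    {"wx": 0,"wy": 0,"wz": 0.2,"tx": 0,"ty": 0,"tz": 0,"hand": 0},
    {"wx": 0,"wy": 0,"wz": 0,"tx": 0,"ty": 0,"tz": 0,"hand": 0},
    {"wx": 0,"wy": 0,"wz": 0,"tx": 0,"ty": 0,"tz": 0,"hand": 0}
  ]
}}

```text
clock: 11.48
position: [0.4628, -0.1111, 0.1217]
ee_rot: [1.447, 2.788, 0.001]
force: [1.6, 4.2, 1.5]
width: 0.107
```

```bash
python3 - <<'E'
from snap import *
st(); snap("wrist","w9"); st()
im=load("w9")[0]
i=im[195:300,230:410,::-1];cv2.imwrite('pics/z9.png',cv2.resize(i,None,fx=4.4,fy=4.4,interpolation=cv2.INTER_CUBIC))
E
```

```text
t 11.48 p [ 0.4628 -0.1111  0.1217] yaw 125.13 z [ 0.001  0.    -1.   ] F [1.6 4.2 1.5] T [ 1.03 -0.51  0.06] w 0.107 j [ 0.46  0.39 -0.42  2.05  0.23  0.74  0.5 ]
t 11.53 p [ 0.4628 -0.1111  0.1217] yaw 125.12 z [ 0.001  0.    -1.   ] F [1.6 4.1 1.7] T [ 1.06 -0.52  0.04] w 0.106 j [ 0.46  0.39 -0.42  2.05  0.23  0.74  0.5 ]
```

View pics/z9.png

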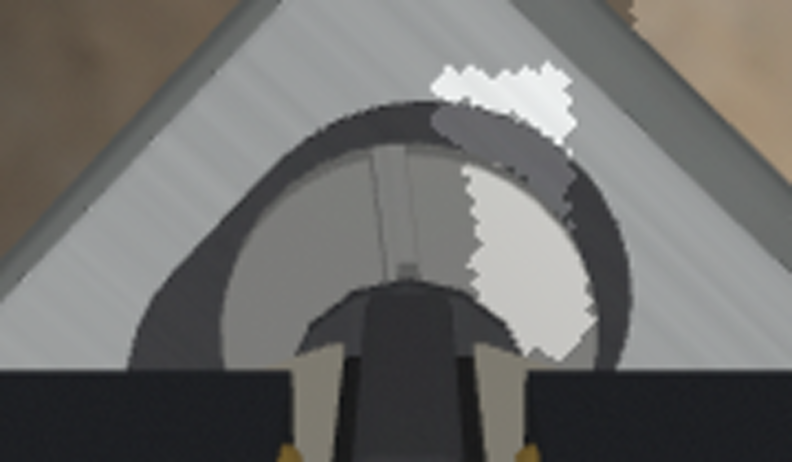

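Emit:
{"op": "step_arm", "data": {
  "plan": [
    {"wx": 0,"wy": 0,"wz": 0.4,"tx": 0.03,"ty": 0.05,"tz": 0,"hand": 0},
    {"wx": 0,"wy": 0,"wz": 0.6,"tx": 0,"ty": 0,"tz": 0,"hand": 0},
    {"wx": 0,"wy": 0,"wz": 0.6,"tx": 0,"ty": 0,"tz": 0,"hand": 0},
    {"wx": 0,"wy": 0,"wz": 0.6,"tx": 0,"ty": 0,"tz": 0,"hand": 0},
    {"wx": 0,"wy": 0,"wz": 0.6,"tx": 0,"ty": 0,"tz": 0,"hand": 0},
    {"wx": 0,"wy": 0,"wz": 0.6,"tx": 0,"ty": 0,"tz": 0,"hand": 0},
    {"wx": 0,"wy": 0,"wz": 0.6,"tx": 0,"ty": 0,"tz": 0,"hand": 0},
    {"wx": 0,"wy": 0,"wz": 0.4,"tx": 0,"ty": 0,"tz": 0,"hand": 0},
    {"wx": 0,"wy": 0,"wz": 0.2,"tx": 0,"ty": 0,"tz": 0,"hand": 0},
    {"wx": 0,"wy": 0,"wz": 0,"tx": 0,"ty": 0,"tz": 0,"hand": 0}
  ]
}}

```text
clock: 12.37
position: [0.463, -0.111, 0.1217]
ee_rot: [2.072, 2.36, 0.0]
force: [1.6, 1.9, 1.3]
width: 0.109
```

```bash
python3 - <<'E'
from snap import *
st(); snap("wrist","w10"); st()
E
```

```text
t 12.37 p [ 0.463  -0.111   0.1217] yaw 97.43 z [ 0.001 -0.    -1.   ] F [1.6 1.9 1.3] T [ 0.71 -0.67  0.07] w 0.109 j [ 0.36  0.38 -0.3   2.06  0.17  0.73  0.08]
t 12.42 p [ 0.463  -0.111   0.1217] yaw 97.51 z [ 0.001 -0.    -1.   ] F [2.2 2.8 1.2] T [ 0.65 -0.66  0.04] w 0.107 j [ 0.36  0.38 -0.3   2.06  0.17  0.73  0.09]
```

Emit:
{"op": "step_arm", "data": {
  "plan": [
    {"wx": 0,"wy": 0,"wz": 0.2,"tx": 0,"ty": 0,"tz": 0,"hand": 0},
    {"wx": 0,"wy": 0,"wz": 0.3,"tx": 0,"ty": 0,"tz": 0,"hand": 0},
    {"wx": 0,"wy": 0,"wz": 0.3,"tx": 0,"ty": 0,"tz": 0,"hand": 0},
    {"wx": 0,"wy": 0,"wz": 0.3,"tx": 0,"ty": 0,"tz": 0,"hand": 0},
    {"wx": 0,"wy": 0,"wz": 0.2,"tx": 0,"ty": 0,"tz": 0,"hand": 0},
    {"wx": 0,"wy": 0,"wz": 0.2,"tx": 0,"ty": 0,"tz": 0,"hand": 0},
    {"wx": 0,"wy": 0,"wz": 0.1,"tx": 0,"ty": 0,"tz": 0,"hand": 0},
    {"wx": 0,"wy": 0,"wz": 0,"tx": 0,"ty": 0,"tz": 0,"hand": 0},
    {"wx": 0,"wy": 0,"wz": 0,"tx": 0,"ty": 0,"tz": 0,"hand": 0},
    {"wx": 0,"wy": 0,"wz": 0,"tx": 0,"ty": 0,"tz": 0,"hand": 0}
  ]
}}

```text
clock: 13.25
position: [0.463, -0.111, 0.1217]
ee_rot: [2.263, 2.179, 0.001]
force: [4.4, 2.8, 1.2]
width: 0.11
```

```bash
python3 - <<'E'
from snap import *
st(); snap("wrist","w11"); st()
im=load("w11")[0]
i=im[195:300,230:410,::-1];cv2.imwrite('pics/z11.png',cv2.resize(i,None,fx=4.4,fy=4.4,interpolation=cv2.INTER_CUBIC))
E
```

```text
t 13.25 p [ 0.463  -0.111   0.1217] yaw 87.84 z [ 0.001 -0.    -1.   ] F [4.4 2.8 1.2] T [ 0.58 -1.04  0.06] w 0.11 j [ 0.33  0.37 -0.26  2.06  0.14  0.73 -0.06]
t 13.3 p [ 0.463  -0.111   0.1217] yaw 87.84 z [ 0.001 -0.    -1.   ] F [2.8 2.6 0.9] T [ 0.55 -1.04  0.05] w 0.111 j [ 0.33  0.37 -0.26  2.06  0.14  0.73 -0.06]
```

View pics/z11.png

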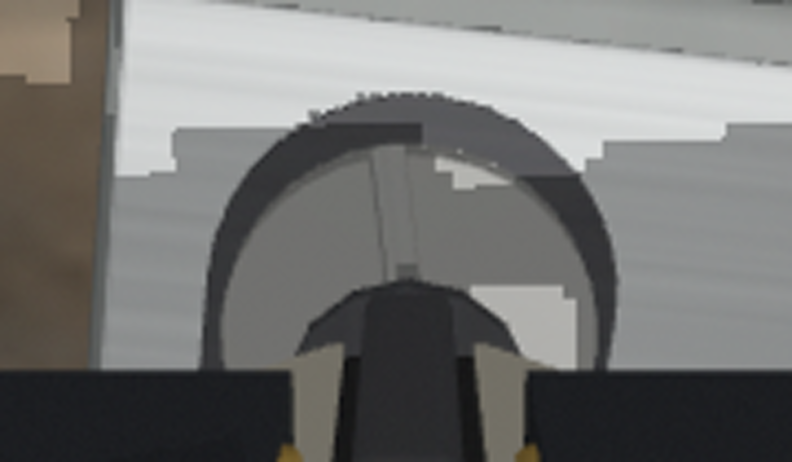

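Emit:
{"op": "step_arm", "data": {
  "plan": [
    {"wx": 0,"wy": 0,"wz": 0.1,"tx": 0,"ty": 0,"tz": 0,"hand": 0},
    {"wx": 0,"wy": 0,"wz": 0.1,"tx": 0,"ty": 0,"tz": 0,"hand": 0},
    {"wx": 0,"wy": 0,"wz": 0.1,"tx": 0,"ty": 0,"tz": 0,"hand": 0},
    {"wx": 0,"wy": 0,"wz": 0.1,"tx": 0,"ty": 0,"tz": 0,"hand": 0},
    {"wx": 0,"wy": 0,"wz": 0.05,"tx": 0,"ty": 0,"tz": 0,"hand": 0},
    {"wx": 0,"wy": 0,"wz": 0,"tx": 0,"ty": 0,"tz": 0,"hand": 0},
    {"wx": 0,"wy": 0,"wz": 0,"tx": 0,"ty": 0,"tz": 0,"hand": 0},
    {"wx": 0,"wy": 0,"wz": 0,"tx": 0,"ty": 0,"tz": 0,"hand": 0},
    {"wx": 0,"wy": 0,"wz": 0,"tx": 0,"ty": 0,"tz": 0,"hand": 0},
    {"wx": 0,"wy": 0,"wz": 0,"tx": 0,"ty": 0,"tz": 0,"hand": 0}
  ]
}}

```text
clock: 14.13
position: [0.463, -0.111, 0.1217]
ee_rot: [2.314, 2.125, 0.0]
force: [5.8, 1.8, 0.9]
width: 0.105
```

```bash
python3 - <<'E'
from snap import *
st(); snap("wrist","w12"); st()
E
```

```text
t 14.13 p [ 0.463  -0.111   0.1217] yaw 85.13 z [ 0.001 -0.    -1.   ] F [5.8 1.8 0.9] T [ 0.53 -1.25  0.04] w 0.105 j [ 0.32  0.37 -0.25  2.06  0.14  0.72 -0.1 ]
t 14.18 p [ 0.4629 -0.111   0.1217] yaw 85.13 z [ 0. -0. -1.] F [4.3 2.4 0.7] T [ 0.53 -1.29  0.03] w 0.107 j [ 0.32  0.37 -0.25  2.06  0.14  0.72 -0.1 ]
```

Emit:
{"op": "step_arm", "data": {
  "plan": [
    {"wx": 0,"wy": 0,"wz": 0,"tx": 0,"ty": 0.04,"tz": 0,"hand": 0},
    {"wx": 0,"wy": 0,"wz": 0.1,"tx": 0,"ty": 0,"tz": 0,"hand": 0},
    {"wx": 0,"wy": 0,"wz": 0.1,"tx": 0,"ty": 0,"tz": 0,"hand": 0},
    {"wx": 0,"wy": 0,"wz": 0.05,"tx": 0,"ty": 0,"tz": 0,"hand": 0},
    {"wx": 0,"wy": 0,"wz": 0,"tx": 0,"ty": 0,"tz": 0,"hand": 0},
    {"wx": 0,"wy": 0,"wz": 0,"tx": 0,"ty": 0,"tz": 0,"hand": 0},
    {"wx": 0,"wy": 0,"wz": 0,"tx": 0,"ty": 0,"tz": 0,"hand": 0},
    {"wx": 0,"wy": 0,"wz": 0,"tx": 0,"ty": 0,"tz": 0,"hand": 0},
    {"wx": 0,"wy": 0,"wz": 0,"tx": 0,"ty": 0,"tz": 0,"hand": 0},
    {"wx": 0,"wy": 0,"wz": 0,"tx": 0,"ty": 0,"tz": 0,"hand": 0}
  ]
}}

```text
clock: 15.02
position: [0.463, -0.1109, 0.1216]
ee_rot: [-2.342, -2.094, 0.0]
force: [3.4, 1.5, 2.3]
width: 0.106
```

```bash
python3 - <<'E'
from snap import *
st(); snap("wrist","w13"); st()
im=load("w13")[0]
i=im[195:300,230:410,::-1];cv2.imwrite('pics/z13.png',cv2.resize(i,None,fx=4.4,fy=4.4,interpolation=cv2.INTER_CUBIC))
for n in("w8","w11","w13"):
    g=load(n)[0].astype(int).sum(2)
    print(n,[ (r,(300+np.argsort(g[r,312:330])[:3]+12).tolist()) for r in (230,236,242,248,253)])
E
```

```text
t 15.02 p [ 0.463  -0.1109  0.1216] yaw 83.62 z [-0. -0. -1.] F [3.4 1.5 2.3] T [ 0.48 -1.02  0.03] w 0.106 j [ 0.32  0.37 -0.24  2.06  0.13  0.72 -0.12]
t 15.07 p [ 0.463  -0.111   0.1216] yaw 83.62 z [-0. -0. -1.] F [3.7 1.8 2.5] T [ 0.43 -1.02  0.03] w 0.112 j [ 0.32  0.37 -0.24  2.06  0.13  0.72 -0.12]
w8 [(230, [312, 313, 314]), (236, [315, 314, 323]), (242, [315, 316, 323]), (248, [316, 324, 315]), (253, [317, 316, 324])]
w11 [(230, [312, 313, 328]), (236, [315, 314, 323]), (242, [315, 316, 323]), (248, [316, 324, 315]), (253, [317, 316, 325])]
w13 [(230, [312, 313, 329]), (236, [315, 314, 322]), (242, [315, 323, 314]), (248, [316, 324, 315]), (253, [317, 316, 324])]
```

View pics/z13.png

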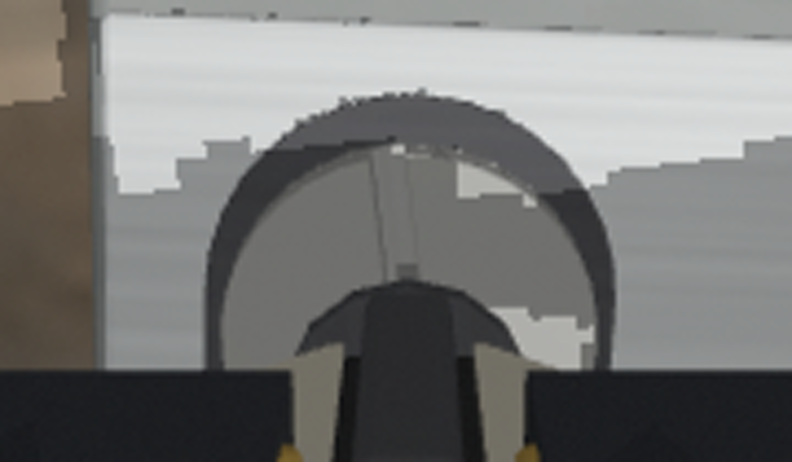

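Emit:
{"op": "step_arm", "data": {
  "plan": [
    {"wx": 0,"wy": 0,"wz": 0.1,"tx": 0,"ty": 0.02,"tz": 0,"hand": 0},
    {"wx": 0,"wy": 0,"wz": 0.1,"tx": 0,"ty": 0,"tz": 0,"hand": 0},
    {"wx": 0,"wy": 0,"wz": 0,"tx": 0,"ty": 0,"tz": 0,"hand": 0},
    {"wx": 0,"wy": 0,"wz": 0,"tx": 0,"ty": 0,"tz": 0,"hand": 0},
    {"wx": 0,"wy": 0,"wz": 0,"tx": 0,"ty": 0,"tz": 0,"hand": 0},
    {"wx": 0,"wy": 0,"wz": 0,"tx": 0,"ty": 0,"tz": 0,"hand": 0},
    {"wx": 0,"wy": 0,"wz": 0,"tx": 0,"ty": 0,"tz": 0,"hand": 0},
    {"wx": 0,"wy": 0,"wz": 0,"tx": 0,"ty": 0,"tz": 0,"hand": 0},
    {"wx": 0,"wy": 0,"wz": 0,"tx": 0,"ty": 0,"tz": 0,"hand": 0},
    {"wx": 0,"wy": 0,"wz": 0,"tx": 0,"ty": 0,"tz": 0,"hand": 0}
  ]
}}

```text
clock: 15.9
position: [0.4631, -0.111, 0.1216]
ee_rot: [-2.363, -2.07, 0.0]
force: [1.9, 2.1, 1.2]
width: 0.105
```

```bash
python3 - <<'E'
from snap import *
st(); print(arm.observe()["joint_efforts"]); snap("wrist","w14"); st()
snap("wrist","w14b"); st()
E
```

```text
t 15.9 p [ 0.4631 -0.111   0.1216] yaw 82.42 z [-0.  0. -1.] F [1.9 2.1 1.2] T [ 0.48 -0.6   0.07] w 0.105 j [ 0.31  0.37 -0.24  2.06  0.13  0.72 -0.14]
[  1.2307239  -51.67112589  -0.77941323 -21.16630018   0.46427988
   0.84581645  -0.05244432]
t 15.95 p [ 0.4632 -0.111   0.1216] yaw 82.42 z [-0. -0. -1.] F [1.6 2.2 0.6] T [ 0.52 -0.54  0.04] w 0.104 j [ 0.31  0.37 -0.24  2.06  0.13  0.72 -0.14]
t 16.0 p [ 0.4631 -0.111   0.1215] yaw 82.42 z [-0. -0. -1.] F [1.8 1.2 1.9] T [ 0.52 -0.6   0.03] w 0.103 j [ 0.31  0.37 -0.24  2.06  0.13  0.72 -0.14]
```

```bash
cat > slot.py <<'E'
from snap import *
import sys
def slotyaw(n):
    g=load(n)[0].astype(float).sum(2); pts=[]
    for rr in range(232,252):
        w=g[rr,311:320]; b=np.median(g[rr,308:322]); k=np.clip(b-w-4,0,None)
        if k.sum()>8: pts.append(((k*np.arange(311,320)).sum()/k.sum(),rr))
    P=ray(n,pts,.068)[:,:2]
    vx,vy,_,_=cv2.fitLine(P.astype(np.float32),cv2.DIST_HUBER,0,.0002,.001).ravel()
    a=np.degrees(np.arctan2(vy,vx)); return (a+180)%180-180, len(pts)
if __name__=="__main__":
    for n in sys.argv[1:]:
        a,k=slotyaw(n); print(n,"slot yaw",round(a,2),"theta",round(np.radians(-8.7-a),3),k)
E
python3 slot.py w8 w9 w10 w11 w12 w13 w14 w14b
```

```text
w8 slot yaw -24.31 theta 0.272 20
w9 slot yaw -48.48 theta 0.694 20
w10 slot yaw -76.17 theta 1.178 20
w11 slot yaw -85.61 theta 1.342 20
w12 slot yaw -88.41 theta 1.391 20
w13 slot yaw -89.78 theta 1.415 20
w14 slot yaw -90.94 theta 1.435 20
w14b slot yaw -91.34 theta 1.442 20
```

Emit:
{"op": "step_arm", "data": {
  "plan": [
    {"wx": 0,"wy": 0,"wz": 0.1,"tx": 0,"ty": 0,"tz": 0,"hand": 0},
    {"wx": 0,"wy": 0,"wz": 0.1,"tx": 0,"ty": 0,"tz": 0,"hand": 0},
    {"wx": 0,"wy": 0,"wz": 0,"tx": 0,"ty": 0,"tz": 0,"hand": 0},
    {"wx": 0,"wy": 0,"wz": 0,"tx": 0,"ty": 0,"tz": 0,"hand": 0},
    {"wx": 0,"wy": 0,"wz": 0,"tx": 0,"ty": 0,"tz": 0,"hand": 0},
    {"wx": 0,"wy": 0,"wz": 0,"tx": 0,"ty": 0,"tz": 0,"hand": 0},
    {"wx": 0,"wy": 0,"wz": 0,"tx": 0,"ty": 0,"tz": 0,"hand": 0},
    {"wx": 0,"wy": 0,"wz": 0,"tx": 0,"ty": 0,"tz": 0,"hand": 0},
    {"wx": 0,"wy": 0,"wz": 0,"tx": 0,"ty": 0,"tz": 0,"hand": 0},
    {"wx": 0,"wy": 0,"wz": 0,"tx": 0,"ty": 0,"tz": 0,"hand": 0}
  ]
}}

```text
clock: 16.83
position: [0.4632, -0.111, 0.1216]
ee_rot: [-2.385, -2.045, 0.0]
force: [0.9, 1.9, 1.0]
width: 0.109
```

```bash
python3 - <<'E'
from snap import *
st(); print(arm.observe()["joint_efforts"][6]); snap("wrist","w15"); st()
E
python3 slot.py w15
```

```text
t 16.83 p [ 0.4632 -0.111   0.1216] yaw 81.22 z [-0. -0. -1.] F [0.9 1.9 1. ] T [ 0.47 -0.34  0.09] w 0.109 j [ 0.31  0.37 -0.23  2.06  0.13  0.72 -0.16]
-0.0812071468681097
t 16.88 p [ 0.4632 -0.111   0.1216] yaw 81.22 z [-0. -0. -1.] F [1.1 2.2 0.3] T [ 0.54 -0.39  0.08] w 0.106 j [ 0.31  0.37 -0.23  2.06  0.13  0.72 -0.16]
w15 slot yaw -91.73 theta 1.449 20
```

Emit:
{"op": "step_arm", "data": {
  "plan": [
    {"wx": 0,"wy": 0,"wz": 0.1,"tx": 0,"ty": 0,"tz": 0,"hand": 0},
    {"wx": 0,"wy": 0,"wz": 0,"tx": 0,"ty": 0,"tz": 0,"hand": 0},
    {"wx": 0,"wy": 0,"wz": 0,"tx": 0,"ty": 0,"tz": 0,"hand": 0},
    {"wx": 0,"wy": 0,"wz": 0,"tx": 0,"ty": 0,"tz": 0,"hand": 0},
    {"wx": 0,"wy": 0,"wz": 0,"tx": 0,"ty": 0,"tz": 0,"hand": 0},
    {"wx": 0,"wy": 0,"wz": 0,"tx": 0,"ty": 0,"tz": 0,"hand": 0},
    {"wx": 0,"wy": 0,"wz": 0,"tx": 0,"ty": 0,"tz": 0,"hand": 0},
    {"wx": 0,"wy": 0,"wz": 0,"tx": 0,"ty": 0,"tz": 0,"hand": 0},
    {"wx": 0,"wy": 0,"wz": 0,"tx": 0,"ty": 0,"tz": 0,"hand": 0},
    {"wx": 0,"wy": 0,"wz": 0,"tx": 0,"ty": 0,"tz": 0,"hand": 0}
  ]
}}

```text
clock: 17.72
position: [0.4632, -0.111, 0.1216]
ee_rot: [-2.396, -2.032, 0.0]
force: [1.2, 2.5, 1.5]
width: 0.105
```

```bash
python3 - <<'E'
from snap import *
st(); print(arm.observe()["joint_efforts"][6]); snap("wrist","w16"); st()
E
python3 slot.py w16
```

```text
t 17.72 p [ 0.4632 -0.111   0.1216] yaw 80.62 z [-0. -0. -1.] F [1.2 2.5 1.5] T [ 0.55 -0.24  0.11] w 0.105 j [ 0.31  0.37 -0.23  2.06  0.13  0.72 -0.17]
-0.10939329396933317
t 17.77 p [ 0.4632 -0.111   0.1216] yaw 80.62 z [-0. -0. -1.] F [0.7 2.4 0.5] T [ 0.55 -0.23  0.12] w 0.104 j [ 0.31  0.37 -0.23  2.06  0.13  0.72 -0.17]
w16 slot yaw -91.37 theta 1.443 20
```

Against the stop: the slot no longer follows the key (about 1.45 rad) and the torque has risen from 0.06 to 0.11 N m. Easing back to free the flanks, then lifting out.

Emit:
{"op": "step_arm", "data": {
  "plan": [
    {"wx": 0,"wy": 0,"wz": -0.2,"tx": 0,"ty": 0,"tz": 0,"hand": 0},
    {"wx": 0,"wy": 0,"wz": -0.3,"tx": 0,"ty": 0,"tz": 0,"hand": 0},
    {"wx": 0,"wy": 0,"wz": -0.3,"tx": 0,"ty": 0,"tz": 0,"hand": 0},
    {"wx": 0,"wy": 0,"wz": 0,"tx": 0,"ty": 0,"tz": 0,"hand": 0},
    {"wx": 0,"wy": 0,"wz": 0,"tx": 0,"ty": 0,"tz": 0,"hand": 0},
    {"wx": 0,"wy": 0,"wz": 0,"tx": 0,"ty": 0,"tz": -0.1,"hand": 0},
    {"wx": 0,"wy": 0,"wz": 0,"tx": 0,"ty": 0,"tz": -0.2,"hand": 0},
    {"wx": 0,"wy": 0,"wz": 0,"tx": 0,"ty": 0,"tz": -0.3,"hand": 0},
    {"wx": 0,"wy": 0,"wz": 0,"tx": 0,"ty": 0,"tz": -0.4,"hand": 0},
    {"wx": 0,"wy": 0,"wz": 0,"tx": 0,"ty": 0,"tz": -0.5,"hand": 0}
  ]
}}

```text
clock: 18.6
position: [0.4631, -0.111, 0.1369]
ee_rot: [-2.308, -2.13, 0.001]
force: [-0.0, -0.5, -0.9]
width: 0.104
```

```bash
python3 - <<'E'
from snap import *
p,r=st(); snap("wrist","w17"); p,r=st()
im=load("w17")[0]
i=im[195:300,230:410,::-1];cv2.imwrite('pics/z17.png',cv2.resize(i,None,fx=4.4,fy=4.4,interpolation=cv2.INTER_CUBIC))
a,p1,r1=plan(p,r,p+[0,0,.03],r,2)
b,p2,r2=plan(p1,r1,np.array([.5384,.1278,.175]),down(167.02),16)
show(a+b); print(p2,yaw(r2))
E
```

```text
t 18.6 p [ 0.4631 -0.111   0.1369] yaw 85.41 z [-0.001 -0.    -1.   ] F [-0.  -0.5 -0.9] T [-0.04 -0.11  0.03] w 0.104 j [ 0.33  0.35 -0.26  2.04  0.13  0.76 -0.09]
t 18.65 p [ 0.4637 -0.111   0.1379] yaw 85.41 z [ 0.001 -0.    -1.   ] F [0.1 0.4 0.3] T [ 0.   -0.13  0.03] w 0.105 j [ 0.33  0.35 -0.26  2.04  0.13  0.76 -0.09]
[{"tz": -1.5}, {"tz": -1.5}, {"tx": 1.53, "ty": 0.35, "tz": -0.04, "wz": -0.85}, {"tx": 1.48, "ty": 0.48, "tz": -0.05, "wz": -0.85}, {"tx": 1.44, "ty": 0.61, "tz": -0.04, "wz": -0.85}, {"tx": 1.38, "ty": 0.73, "tz": -0.05, "wz": -0.85}, {"tx": 1.31, "ty": 0.86, "tz": -0.04, "wz": -0.85}, {"tx": 1.23, "ty": 0.97, "tz": -0.05, "wz": -0.85}, {"tx": 1.14, "ty": 1.08, "tz": -0.04, "wz": -0.85}, {"tx": 1.03, "ty": 1.17, "tz": -0.05, "wz": -0.85}]
[{"tx": 0.93, "ty": 1.26, "tz": -0.04, "wz": -0.85}, {"tx": 0.82, "ty": 1.33, "tz": -0.04, "wz": -0.85}, {"tx": 0.69, "ty": 1.4, "tz": -0.05, "wz": -0.85}, {"tx": 0.56, "ty": 1.46, "tz": -0.04, "wz": -0.85}, {"tx": 0.43, "ty": 1.51, "tz": -0.05, "wz": -0.85}, {"tx": 0.3, "ty": 1.53, "tz": -0.04, "wz": -0.85}, {"tx": 0.15, "ty": 1.56, "tz": -0.05, "wz": -0.85}, {"tx": 0.02, "ty": 1.56, "tz": -0.04, "wy": 0.01, "wz": -0.85}]
[0.5384212  0.1277655  0.17499834] 167.01300527441637
```

View pics/z17.png

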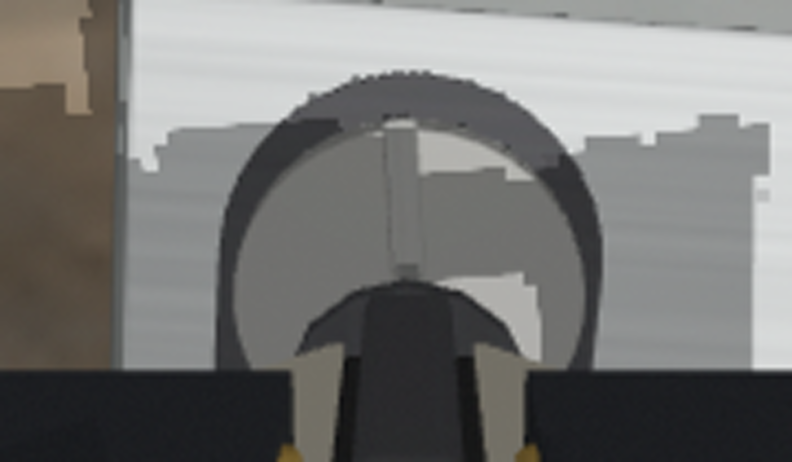

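The latch stayed at the stop and the blade is free of the slot, still centred in the jaws. Returning to the holder.

Emit:
{"op": "step_arm", "data": {
  "plan": [
    {"wx": 0,"wy": 0,"wz": 0,"tx": 0,"ty": 0,"tz": -1.5,"hand": 0},
    {"wx": 0,"wy": 0,"wz": 0,"tx": 0,"ty": 0,"tz": -1.5,"hand": 0},
    {"wx": 0,"wy": 0,"wz": -0.85,"tx": 1.53,"ty": 0.35,"tz": -0.05,"hand": 0},
    {"wx": 0,"wy": 0,"wz": -0.85,"tx": 1.48,"ty": 0.48,"tz": -0.05,"hand": 0},
    {"wx": 0,"wy": 0,"wz": -0.85,"tx": 1.44,"ty": 0.61,"tz": -0.05,"hand": 0},
    {"wx": 0,"wy": 0,"wz": -0.85,"tx": 1.38,"ty": 0.73,"tz": -0.05,"hand": 0},
    {"wx": 0,"wy": 0,"wz": -0.85,"tx": 1.31,"ty": 0.86,"tz": -0.05,"hand": 0},
    {"wx": 0,"wy": 0,"wz": -0.85,"tx": 1.23,"ty": 0.97,"tz": -0.05,"hand": 0},
    {"wx": 0,"wy": 0,"wz": -0.85,"tx": 1.14,"ty": 1.08,"tz": -0.05,"hand": 0},
    {"wx": 0,"wy": 0,"wz": -0.85,"tx": 1.03,"ty": 1.17,"tz": -0.05,"hand": 0}
  ]
}}

```text
clock: 19.48
position: [0.5009, 0.0091, 0.171]
ee_rot: [1.415, 2.804, 0.0]
force: [0.5, 0.5, -0.5]
width: 0.109
```

Emit:
{"op": "step_arm", "data": {
  "plan": [
    {"wx": 0,"wy": 0,"wz": -0.85,"tx": 0.93,"ty": 1.26,"tz": -0.05,"hand": 0},
    {"wx": 0,"wy": 0,"wz": -0.85,"tx": 0.82,"ty": 1.33,"tz": -0.05,"hand": 0},
    {"wx": 0,"wy": 0,"wz": -0.85,"tx": 0.69,"ty": 1.4,"tz": -0.05,"hand": 0},
    {"wx": 0,"wy": 0,"wz": -0.85,"tx": 0.56,"ty": 1.46,"tz": -0.05,"hand": 0},
    {"wx": 0,"wy": 0,"wz": -0.85,"tx": 0.43,"ty": 1.5,"tz": -0.05,"hand": 0},
    {"wx": 0,"wy": 0,"wz": -0.85,"tx": 0.3,"ty": 1.53,"tz": -0.05,"hand": 0},
    {"wx": 0,"wy": 0,"wz": -0.85,"tx": 0.15,"ty": 1.56,"tz": -0.05,"hand": 0},
    {"wx": 0,"wy": 0,"wz": -0.85,"tx": 0.02,"ty": 1.56,"tz": 0,"hand": 0},
    {"wx": 0,"wy": 0,"wz": 0,"tx": 0,"ty": 0,"tz": 0,"hand": 0},
    {"wx": 0,"wy": 0,"wz": 0,"tx": 0,"ty": 0,"tz": 0,"hand": 0}
  ]
}}

```text
clock: 20.32
position: [0.5379, 0.1283, 0.1741]
ee_rot: [-0.356, -3.121, -0.0]
force: [-0.5, -0.5, -1.3]
width: 0.107
```

```bash
python3 - <<'E'
from snap import *
st(); snap("wrist","w18"); snap("top","t18"); st()
im=load("w18")[0]
i=im[190:300,230:410,::-1];cv2.imwrite('pics/z18.png',cv2.resize(i,None,fx=4.4,fy=4.4,interpolation=cv2.INTER_CUBIC))
im=load("t18")[0]
i=im[200:310,330:420,::-1];cv2.imwrite('pics/zt18.png',cv2.resize(i,None,fx=5,fy=5,interpolation=cv2.INTER_CUBIC))
E
```

```text
t 20.32 p [0.5379 0.1283 0.1741] yaw 167.0 z [-0.  0. -1.] F [-0.5 -0.5 -1.3] T [ 0.   -0.14 -0.03] w 0.107 j [ 0.12  0.47 -0.62  1.8   0.33  0.97  0.71]
t 20.42 p [0.5378 0.1267 0.174 ] yaw 166.86 z [-0.    -0.001 -1.   ] F [ 0.6 -0.6 -1.4] T [ 0.06 -0.15 -0.03] w 0.106 j [ 0.12  0.47 -0.62  1.81  0.33  0.97  0.71]
```

View pics/z18.png

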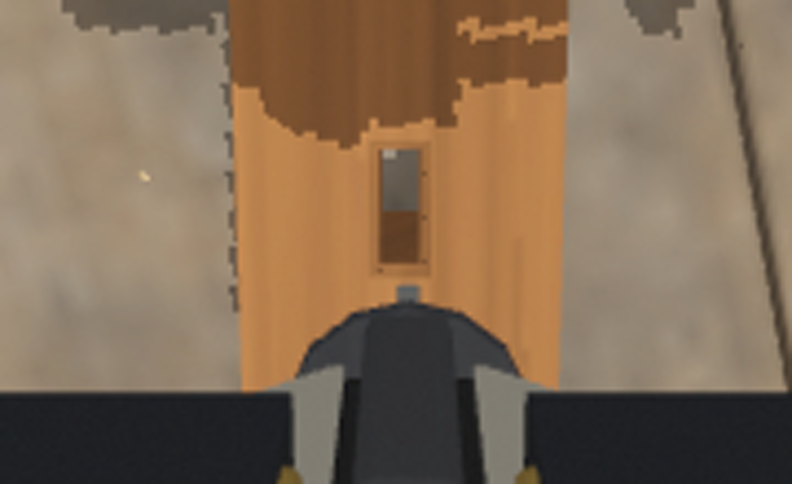

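View pics/zt18.png

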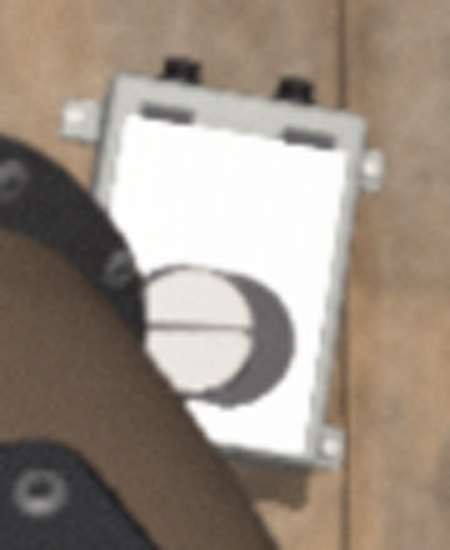

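Emit:
{"op": "step_arm", "data": {
  "plan": [
    {"wx": 0,"wy": 0,"wz": -0.02,"tx": -0.03,"ty": 0.08,"tz": 0.5,"hand": 0},
    {"wx": 0,"wy": 0,"wz": 0,"tx": 0,"ty": 0,"tz": 1.2,"hand": 0},
    {"wx": 0,"wy": 0,"wz": 0,"tx": 0,"ty": 0,"tz": 1.5,"hand": 0},
    {"wx": 0,"wy": 0,"wz": 0,"tx": 0,"ty": 0,"tz": 1.5,"hand": 0},
    {"wx": 0,"wy": 0,"wz": 0,"tx": 0,"ty": 0,"tz": 1.2,"hand": 0},
    {"wx": 0,"wy": 0,"wz": 0,"tx": 0,"ty": 0,"tz": 0.6,"hand": 0},
    {"wx": 0,"wy": 0,"wz": 0,"tx": 0,"ty": 0,"tz": 0.2,"hand": 0},
    {"wx": 0,"wy": 0,"wz": 0,"tx": 0,"ty": 0,"tz": 0,"hand": 0},
    {"wx": 0,"wy": 0,"wz": 0,"tx": 0,"ty": 0,"tz": 0,"hand": 0},
    {"wx": 0,"wy": 0,"wz": 0,"tx": 0,"ty": 0,"tz": 0,"hand": 0}
  ]
}}

```text
clock: 21.25
position: [0.5389, 0.1286, 0.1078]
ee_rot: [0.352, 3.121, 0.001]
force: [-0.3, -0.3, -1.4]
width: 0.106
```

```bash
python3 - <<'E'
from snap import *
st(); snap("wrist","w19"); snap("side","s19"); st()
im=load("w19")[0]
i=im[190:300,230:410,::-1];cv2.imwrite('pics/z19.png',cv2.resize(i,None,fx=4.4,fy=4.4,interpolation=cv2.INTER_CUBIC))
E
```

```text
t 21.25 p [0.5389 0.1286 0.1078] yaw 167.13 z [ 0.001  0.    -1.   ] F [-0.3 -0.3 -1.4] T [ 0.05 -0.18 -0.03] w 0.106 j [ 0.09  0.55 -0.58  1.87  0.4   0.84  0.65]
t 21.35 p [0.5389 0.1286 0.1078] yaw 167.14 z [ 0.001  0.    -1.   ] F [-0.2 -0.6 -0.7] T [ 0.04 -0.13 -0.01] w 0.108 j [ 0.09  0.55 -0.58  1.87  0.4   0.84  0.65]
```

View pics/z19.png

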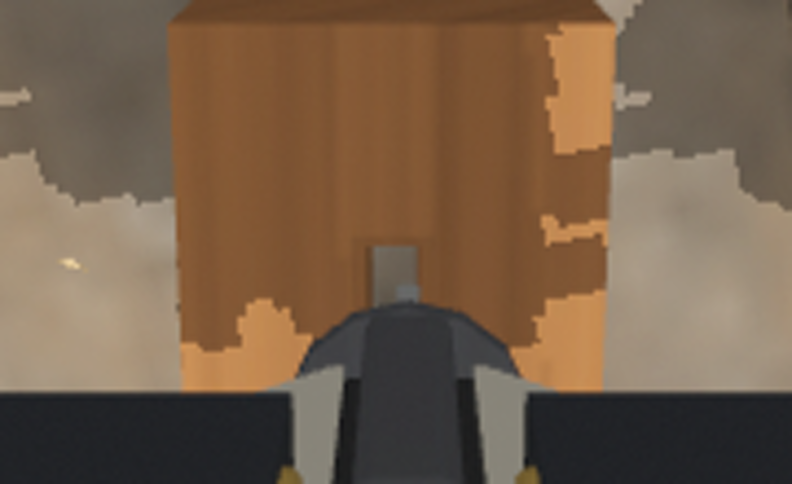

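Emit:
{"op": "step_arm", "data": {
  "plan": [
    {"wx": 0,"wy": 0,"wz": 0,"tx": 0.03,"ty": -0.12,"tz": 0,"hand": 0},
    {"wx": 0,"wy": 0,"wz": 0,"tx": 0,"ty": 0,"tz": 0.3,"hand": 0},
    {"wx": 0,"wy": 0,"wz": 0,"tx": 0,"ty": 0,"tz": 0.2,"hand": 0},
    {"wx": 0,"wy": 0,"wz": 0,"tx": 0,"ty": 0,"tz": 0.2,"hand": 0},
    {"wx": 0,"wy": 0,"wz": 0,"tx": 0,"ty": 0,"tz": 0.2,"hand": 0},
    {"wx": 0,"wy": 0,"wz": 0,"tx": 0,"ty": 0,"tz": 0.1,"hand": 0},
    {"wx": 0,"wy": 0,"wz": 0,"tx": 0,"ty": 0,"tz": 0.1,"hand": 0},
    {"wx": 0,"wy": 0,"wz": 0,"tx": 0,"ty": 0,"tz": 0.1,"hand": 0},
    {"wx": 0,"wy": 0,"wz": 0,"tx": 0,"ty": 0,"tz": 0,"hand": 0},
    {"wx": 0,"wy": 0,"wz": 0,"tx": 0,"ty": 0,"tz": 0,"hand": 0}
  ]
}}

```text
clock: 22.18
position: [0.5379, 0.1274, 0.0951]
ee_rot: [-0.352, -3.122, 0.0]
force: [0.0, 0.3, -0.5]
width: 0.107
```

```bash
python3 - <<'E'
from snap import *
st(); snap("wrist","w20"); st()
im=load("w20")[0]
i=im[190:300,230:410,::-1];cv2.imwrite('pics/z20.png',cv2.resize(i,None,fx=4.4,fy=4.4,interpolation=cv2.INTER_CUBIC))
E
```

```text
t 22.18 p [0.5379 0.1274 0.0951] yaw 167.14 z [-0. -0. -1.] F [ 0.   0.3 -0.5] T [ 0.12 -0.16  0.05] w 0.107 j [ 0.08  0.57 -0.57  1.88  0.41  0.81  0.64]
t 22.23 p [0.5379 0.1273 0.0951] yaw 167.14 z [-0. -0. -1.] F [ 0.  -0.4 -1.7] T [ 0.06 -0.18 -0.06] w 0.11 j [ 0.08  0.57 -0.57  1.88  0.41  0.81  0.64]
```

View pics/z20.png

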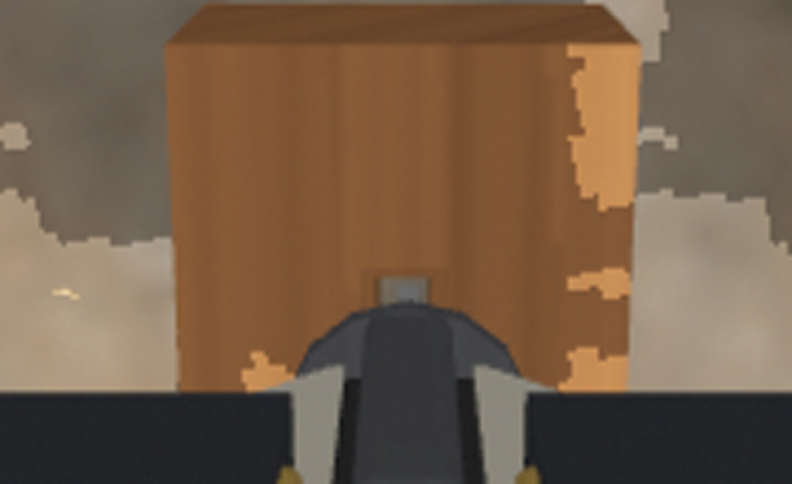

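The tip is 5 mm into the holder slot (slot at columns 380–430) without force. Lowering to the collar.

Emit:
{"op": "step_arm", "data": {
  "plan": [
    {"wx": 0,"wy": 0,"wz": 0,"tx": 0,"ty": 0,"tz": 0.3,"hand": 0},
    {"wx": 0,"wy": 0,"wz": 0,"tx": 0,"ty": 0,"tz": 0.4,"hand": 0},
    {"wx": 0,"wy": 0,"wz": 0,"tx": 0,"ty": 0,"tz": 0.4,"hand": 0},
    {"wx": 0,"wy": 0,"wz": 0,"tx": 0,"ty": 0,"tz": 0.3,"hand": 0},
    {"wx": 0,"wy": 0,"wz": 0,"tx": 0,"ty": 0,"tz": 0.2,"hand": 0},
    {"wx": 0,"wy": 0,"wz": 0,"tx": 0,"ty": 0,"tz": 0.2,"hand": 0},
    {"wx": 0,"wy": 0,"wz": 0,"tx": 0,"ty": 0,"tz": 0.1,"hand": 0},
    {"wx": 0,"wy": 0,"wz": 0,"tx": 0,"ty": 0,"tz": 0,"hand": 0},
    {"wx": 0,"wy": 0,"wz": 0,"tx": 0,"ty": 0,"tz": 0,"hand": 0},
    {"wx": 0,"wy": 0,"wz": 0,"tx": 0,"ty": 0,"tz": 0,"hand": 0}
  ]
}}

```text
clock: 23.07
position: [0.538, 0.1274, 0.0762]
ee_rot: [0.352, 3.122, 0.0]
force: [0.6, -0.3, -1.0]
width: 0.104
```

```bash
python3 - <<'E'
from snap import *
st()
E
```

```text
t 23.07 p [0.538  0.1274 0.0762] yaw 167.14 z [ 0.  0. -1.] F [ 0.6 -0.3 -1. ] T [ 0.06 -0.18  0.01] w 0.104 j [ 0.07  0.59 -0.56  1.9   0.44  0.78  0.62]
```

Nearly down; 0.5 mm more, then check contact and release.

Emit:
{"op": "step_arm", "data": {
  "plan": [
    {"wx": 0,"wy": 0,"wz": 0,"tx": 0,"ty": 0,"tz": 0.03,"hand": 0},
    {"wx": 0,"wy": 0,"wz": 0,"tx": 0,"ty": 0,"tz": 0.02,"hand": 0},
    {"wx": 0,"wy": 0,"wz": 0,"tx": 0,"ty": 0,"tz": 0,"hand": 0},
    {"wx": 0,"wy": 0,"wz": 0,"tx": 0,"ty": 0,"tz": 0,"hand": 0},
    {"wx": 0,"wy": 0,"wz": 0,"tx": 0,"ty": 0,"tz": 0,"hand": 0},
    {"wx": 0,"wy": 0,"wz": 0,"tx": 0,"ty": 0,"tz": 0,"hand": 0},
    {"wx": 0,"wy": 0,"wz": 0,"tx": 0,"ty": 0,"tz": 0,"hand": 0},
    {"wx": 0,"wy": 0,"wz": 0,"tx": 0,"ty": 0,"tz": 0,"hand": 0},
    {"wx": 0,"wy": 0,"wz": 0,"tx": 0,"ty": 0,"tz": 0,"hand": 0},
    {"wx": 0,"wy": 0,"wz": 0,"tx": 0,"ty": 0,"tz": 0,"hand": 0}
  ]
}}

```text
clock: 23.9
position: [0.538, 0.1274, 0.0759]
ee_rot: [0.352, 3.121, -0.0]
force: [-2.0, -0.7, 5.7]
width: 0.107
```

```bash
python3 - <<'E'
from snap import *
st()
E
```

```text
t 23.9 p [0.538  0.1274 0.0759] yaw 167.14 z [ 0. -0. -1.] F [-2.  -0.7  5.7] T [-0.11  0.23  0.03] w 0.107 j [ 0.07  0.59 -0.56  1.9   0.44  0.78  0.62]
```

Collar on the wood (+6 N). Releasing and retreating.

Emit:
{"op": "step_arm", "data": {
  "plan": [
    {"wx": 0,"wy": 0,"wz": 0,"tx": 0,"ty": 0,"tz": -0.02,"hand": 0},
    {"wx": 0,"wy": 0,"wz": 0,"tx": 0,"ty": 0,"tz": 0,"hand": 0.2},
    {"wx": 0,"wy": 0,"wz": 0,"tx": 0,"ty": 0,"tz": 0,"hand": 0.4},
    {"wx": 0,"wy": 0,"wz": 0,"tx": 0,"ty": 0,"tz": 0,"hand": 0.5},
    {"wx": 0,"wy": 0,"wz": 0,"tx": 0,"ty": 0,"tz": 0,"hand": 0.5},
    {"wx": 0,"wy": 0,"wz": 0,"tx": 0,"ty": 0,"tz": 0,"hand": 0.5},
    {"wx": 0,"wy": 0,"wz": 0,"tx": 0,"ty": 0,"tz": 0,"hand": 0.5},
    {"wx": 0,"wy": 0,"wz": 0,"tx": 0,"ty": 0,"tz": 0,"hand": 0.5},
    {"wx": 0,"wy": 0,"wz": 0,"tx": 0,"ty": 0,"tz": 0,"hand": 0.5},
    {"wx": 0,"wy": 0,"wz": 0,"tx": 0,"ty": 0,"tz": 0,"hand": 0.5}
  ]
}}

```text
clock: 24.73
position: [0.5379, 0.1274, 0.0758]
ee_rot: [0.352, 3.122, 0.0]
force: [-0.1, -0.5, 0.4]
width: 0.5
```

Emit:
{"op": "step_arm", "data": {
  "plan": [
    {"wx": 0,"wy": 0,"wz": 0,"tx": 0,"ty": 0,"tz": -0.5,"hand": 0.5},
    {"wx": 0,"wy": 0,"wz": 0,"tx": 0,"ty": 0,"tz": -1,"hand": 0.5},
    {"wx": 0,"wy": 0,"wz": 0,"tx": 0,"ty": 0,"tz": -1.5,"hand": 0.5},
    {"wx": 0,"wy": 0,"wz": 0,"tx": 0,"ty": 0,"tz": -2,"hand": 0.5},
    {"wx": 0,"wy": 0,"wz": 0,"tx": 0,"ty": 0,"tz": -2,"hand": 0.5},
    {"wx": 0,"wy": 0,"wz": 0,"tx": 0,"ty": 0,"tz": -2,"hand": 0.5},
    {"wx": 0,"wy": 0,"wz": 0,"tx": 0,"ty": 0,"tz": -2,"hand": 0.5},
    {"wx": 0,"wy": 0,"wz": 0,"tx": 0,"ty": 0,"tz": -2,"hand": 0.5},
    {"wx": 0,"wy": 0,"wz": 0,"tx": 0,"ty": 0,"tz": -1,"hand": 0.5},
    {"wx": 0,"wy": 0,"wz": 0,"tx": 0,"ty": 0,"tz": 0,"hand": 0.5}
  ]
}}

```text
clock: 25.57
position: [0.5391, 0.128, 0.2187]
ee_rot: [0.351, 3.118, 0.002]
force: [1.2, 0.4, -0.5]
width: 0.499
```

```bash
python3 - <<'E'
from snap import *
st(); snap("wrist","w21"); snap("side","s21"); snap("top","t21"); st()
im,P,d=cloud("w21")
v,u=np.mgrid[:480,:640]; Z=P[...,2]
ok=(v<290)&(abs(P[...,0]-.538)<.03)&(abs(P[...,1]-.1275)<.03)
for nm,m in(("keytop",ok&(abs(Z-.091)<.003)),("collar",ok&(abs(Z-.044)<.0015))):
    q=P[m]; print(nm,m.sum(),cv2.minAreaRect((q[:,:2]*1000).astype(np.float32)),np.median(q[:,2]))
a=load("s21")[0][190:370,280:470,::-1]; cv2.imwrite("pics/zs21.png",cv2.resize(a,None,fx=3.3,fy=3.3,interpolation=cv2.INTER_CUBIC))
a=load("t21")[0][190:320,190:430,::-1]; cv2.imwrite("pics/zt21.png",cv2.resize(a,None,fx=3.3,fy=3.3,interpolation=cv2.INTER_CUBIC))
E
```

```text
t 25.57 p [0.5391 0.128  0.2187] yaw 167.14 z [ 0.004  0.001 -1.   ] F [ 1.2  0.4 -0.5] T [ 0.13 -0.19  0.08] w 0.499 j [ 0.14  0.43 -0.65  1.75  0.29  1.06  0.74]
t 25.72 p [0.5374 0.127  0.215 ] yaw 167.14 z [-0.001 -0.001 -1.   ] F [-0.3  0.3 -1.1] T [ 0.04 -0.14 -0.01] w 0.502 j [ 0.14  0.43 -0.64  1.76  0.29  1.05  0.74]
keytop 466 ((538.1777954101562, 128.20870971679688), (9.630450248718262, 29.833480834960938), 76.90291595458984) 0.09081694724241939
collar 389 ((534.5237426757812, 130.56820678710938), (30.67564582824707, 46.93540954589844), 74.57657623291016) 0.04408737042771372
```

View pics/w21.png

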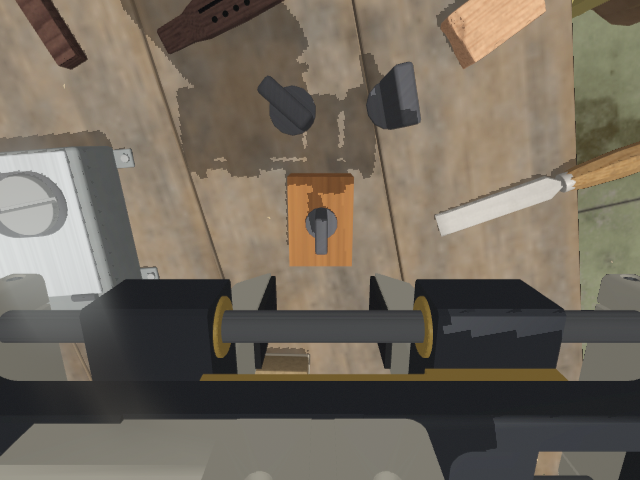

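View pics/zs21.png

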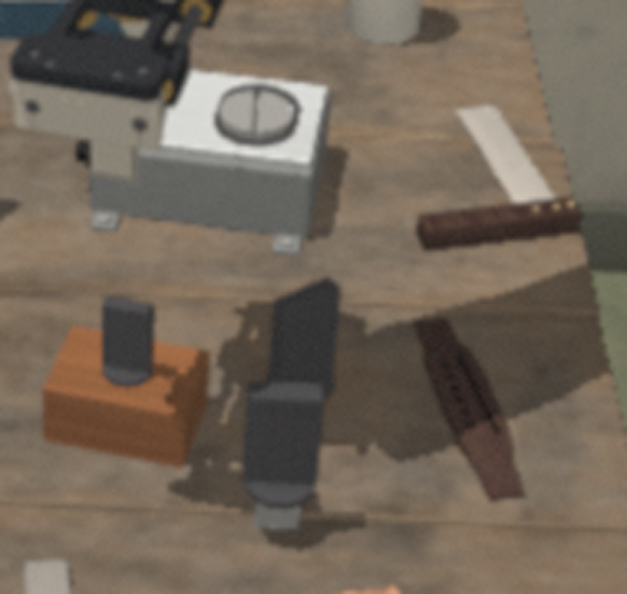

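View pics/zt21.png

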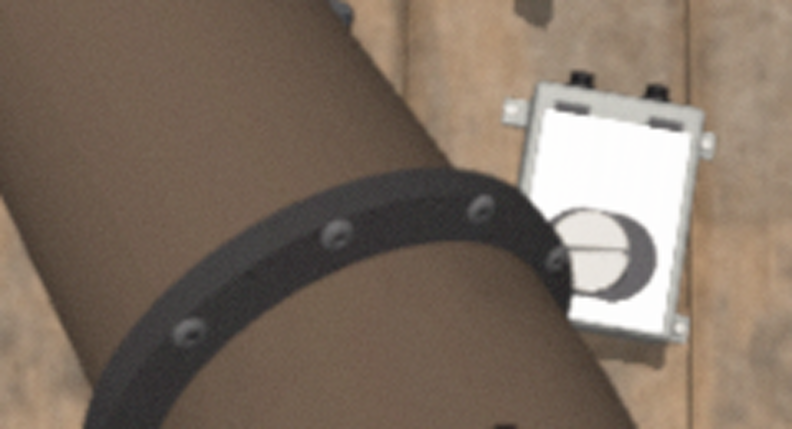

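Wrist view: the key stands upright in the holder at (321,235), with its top at 0.0908 m as before and its collar on the wood. Side and top views: the latch slot lies crosswise (locked), the gripper is clear, and the other things have not moved. Handing in.

```bash
python3 -c "
from cell import arm
print(arm.sign_off())"
```

```text
the job is handed in; nothing more can be done
None
```

The cover is locked and the slot key is back in its holder, upright with its collar on the wood. I handed the job in at 25.7 s of the 61 s allowed.

- **Latch:** I seated the blade to the slot floor with about 2.5 N and turned the latch clockwise with the key until the slot stopped following it. Slot angle in the pictures was 1.44–1.45 rad, the stop being at 1.45. Torque rose from about 0.06 to 0.11 N m there, so I went no further. It stayed there after I eased off and withdrew the key.
- **Key:** I took the smallest of the three look-alikes. After release its top stood at 0.0908 m, the same as before, and within 1 mm of its old place. Its orientation was within 0.5°. Setting it down pressed the wood with about 6 N, and the gripper is now clear.
- **Bystanders:** nothing I could see had moved, checked by eye only. The arm hid part of the last top view.
- **Disagreements:**
  - The cameras differed by up to 4 mm on the latch's place across the slot, so I lined the blade up with the slot in the wrist picture.
  - At the holder, that picture and the recorded parked pose differed by about 1 mm; I went between them, and the key went in without side force.
  - The last collar measurement came out too long because stray points got in, so I judged the collar by the pictures and the key's top height.
- **Refused calls:** my first three move calls were refused over missing row keys, and nothing moved.

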